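Gauge a bar against the flip stop and power-clamp it for sawing

TASK

Get the aluminium bar ready to be sawn to length in the cut-off fixture: swing the flip stop down, then slide the bar gently along the fence until its far end butts against the stop, without shifting the stop along its rail. Tilt the spring-centred stick under the hood to the left and hold it over until the jaw has closed on the bar and about one second more, then let it spring back. Finally flip the stop fully up again out of the way of the saw, leaving the bar clamped flush to the fence exactly where it was gauged.

Things in the scene. Friction and masses are not known exactly. Their poses are not given: they have to be found in the camera images.
- fixture: Cut-off fixture bolted to the bench; grey base plate 245 x 355 mm, 12 thick (x -120 to 125, y -305 to 50). Origin on the bench below the fence's face; x along the fence away from the operator, y left, z up; turned up to 0.25 rad. 'In F' means mm in this frame. Jaw: x -25 to 30, top z 44. Gearbox: x -48 to 53, y -177 to -125, top z 48; motor beside it.
- fence_face (a point): Foot of the aluminium fence's working face, at x 0, y 0, z 12 in F (base plate's top). The face is the plane y = 0 in F and looks to -y; the fence is 30 thick, x -115 to 125, top z 56. The bar's channel lies to its right, then the jaw.
- stick_pivot (a point): Pivot of the stick, in the sloping panel of the grey control box at the right end (x 5, y -245, z 72 in F; box y -300 to -190, x -36 to 66). The panel slopes 35 degrees towards the operator; its outward normal, the stick's line at rest, is (-0.573, 0, 0.820) in F. Panel from 50 mm below to 60 mm above the pivot along the slope.
- hood_tip (a point): Middle of the free edge of the steel hood (110 wide in y, 3 thick) that stands square on the panel's upper edge, 60 mm up the slope from the pivot, and runs 156 mm along its normal. The edge juts out above the stick's knob, so the knob is reached from the operator's side by a tool leaning back about 35 degrees (25 to 45), fingers pointing down and away, parallel to the hood.
- stick_knob (a point): Centre of the stick's black knob (25 mm thick, spanning 45 to 75 mm from the pivot; thin shaft and rubber boot below). 60 mm from the pivot. Its z runs along the stick, its y to the left when at rest. The sides left and right of the knob are open.
- stick (a joint): Tilt of the stick, rad: 0 square to the panel, + left (towards the fence), - right, stops at +-0.42. Springs back to within 0.07 of zero when let go. Takes about 13 N sideways at the knob for 0.33, 15 N at full tilt. Left drives the jaw shut while held, right opens it, faster with more tilt: about 10 mm/s at 0.33, 14 at full tilt, too little below 0.2; hold it at 0.3 or more.
- jaw (a joint): Advance of the motor-driven jaw towards the fence, m: 0 fully open (face 54 mm from the fence), the start; 0.014 when closed on the 40 mm bar flush on the fence. It pushes with 3 to 5 N, enough to slide the bar onto the fence, and stays when the stick is let go. Moved with the stick only, never pushed.
- jaw_face (a point): Middle of the jaw's clamping face, which looks to +y of F (55 mm long in x, z 16 to 42 in F). Moves with the jaw.
- stop_gauge (a point): Point on the flip stop's block, which sits on the fence's top, clamped hand-tight at a setting that differs from run to run (x 64 to 94 in F). It lies in the plane of the lowered leaf's gauging face (looking to -x, at the bar), at y -20, z 22 in F; axes as F. The block shifts along the fence if pushed with more than about 16 N.
- leaf_hinge (a point): Middle of the leaf's hinge on the stop's block: 6 mm beyond the gauging face in x, y 12, z 75 in F. The hinge line runs along x. The leaf is a steel arm towards the bar's side with a blade below it, 12 mm thick in x, standing in the channel (y -8 to -36, down to z 17 in F) when down.
- leaf (a joint): Angle of the leaf, rad: 0 down on its rest, blade in the channel; grows as it swings up and over towards the fence's back; 1.85 fully up at its end stop. Starts at 1.55 to 1.85. Friction hinge: it stays where it is left; takes about 1 N at the rod.
- leaf_rod (a point): Middle of the leaf's handle rod (9 mm thick, 46 long, parallel to the hinge and 78 mm from it), sticking out towards the operator; 25 mm before the gauging face in x. Leaf down: y -66, z 75 in F; fully up: y 33, z 150. It turns easily between fingers: pinched from above across y it can be led round in an arc with the tool kept upright.
- bar: Loose length of T-slot aluminium profile, 120 long (its x), 40 wide (y), 20 high (z), about 0.1 kg, on the base plate in the channel, within 0.02 rad of the fence's line and 2 to 4 mm off it, 20 to 85 mm short of the stop. Origin at the centre of its underside.
- bar_end (a point): Centre of the bar's far end face (60 mm along the bar's x from its centre, 10 mm above its underside); this end is gauged.
- jar: Bystander: clear jar of orange plugs with a white lid, 68 mm across, 125 high, standing on the bench left of the calipers. Origin under its centre. Leave it alone.
- calipers: Bystander: grey digital calipers, 200 x 69 x 10 mm, lying on the bench left of the fence. Leave them alone.
- tape: Bystander: yellow tape measure, 64 x 82 x 37 mm, on the bench right of the control box. Leave it alone.
Things that resemble listed ones, but are neither listed nor needed, are in the scene too. What is meant by the bar is not black or orange, and is the smaller of those in its own colour.

How it is judged (in metres and radians):
On the way, in this order (a step that is already met when the one before it is completed fails the run):
1. the leaf of the flip stop is fully down, with the bar still short of it (value of joint leaf below 0.06 rad and x of bar_end in the frame of stop_gauge below -0.005 m), for 0.2 s.
2. the bar's far end butts against the lowered leaf (within 2 mm) (value of joint leaf below 0.08 rad and x of bar_end in the frame of stop_gauge between -0.002 and 0.002 m and linear speed of bar below 0.02 m/s), for 0.2 s.
3. the stick is held tilted left (over 0.25 rad) with the jaw closed on the gauged bar, for 0.6 s (value of joint stick above 0.25 rad and value of joint jaw above 0.0132 m and value of joint leaf below 0.08 rad and x of bar_end in the frame of stop_gauge between -0.0025 and 0.002 m), for 0.6 s.
At the end, for the whole second after the job is handed in: The leaf is up (over 1.45 rad), the stick is back at its centre (within 0.12 rad), the jaw is closed on the bar (over 13.2 mm), and the bar lies at rest on the base plate, flush with the fence (within 1.5 mm and 0.02 rad), its far end within 2.5 mm of the plane to which the stop gauged it (value of joint leaf above 1.45 rad and value of joint stick between -0.12 and 0.12 rad and value of joint jaw between 0.0132 and 0.0155 m and x of bar_end in the frame of stop_gauge between -0.0025 and 0.002 m and y of bar in the frame of fixture between -0.0215 and -0.0185 m and z of bar in the frame of fixture below 0.0135 m and angle between the x axis of bar and the x axis of fixture, either way round below 0.02 rad and linear speed of bar below 0.01 m/s); the robot touches nothing.
It fails at once if the stop's block is shifted along the fence by more than 2 mm (distance of stop_gauge from where it was at the start of the episode above 0.002 m).
It fails at once if the robot pushes on the jaw (over 8 N) (contact force between any of the fingers, the arm and jaw above 8 N).
It fails at once if the jar, the calipers or the tape measure is moved by more than 20 mm (distance of any of jar, calipers, tape from where it was at the start of the episode above 0.02 m).
It also fails if it takes over 72 s, if anything falls off the work surface, if the arm or the gripper's body presses on something with over 40 N, if the wrist force passes 120 N, or if a joint passes its speed limit or range.

ROBOT

A 6-joint arm with a two-finger parallel gripper is mounted at the origin on a cart in front of the work surface, level with it; the furniture and walls round the work are solid. World frame = base frame: x ahead of the robot, y to its left, z up, the work surface at z = 0. Lengths are in m, angles in degrees, forces in N, time in s.
With the tool pointing down it reaches from about 0.325 to 0.775 m from the base axis. Payload 9.3 kg.
Tool frame: the origin (TCP) lies midway between the tips of the shut fingers; the grasp point (between the pads) lies 19 mm behind it; z points along the fingers, y is the line along which they close (so a half turn about z gives the same grasp; the last joint's range is limited). The gripper opens to 85 mm and grips with 20 to 120 N. Pads are 22 mm wide; open, the fingers measure 114 mm over their backs; the gripper's body (76 mm by 85 mm) begins 54 mm behind the grasp point. The pads swing forward as they close: fully open they stand 13 mm farther back than shut.
Start: joints at [-78.873, 14.817, 1.232, 76.415, 0, 81.257], TCP at [0.187, -0.517, 0.231] pointing down, gripper open.
Joint ranges: [-174.27, 174.27], [-52.1, 104.24], [-59.71, 78.15], [-110.17, 111.67], [-87.03, 83.33], [-180, 180]. Speed limits (degrees/s): [127.2, 127.2, 159.86, 180, 180, 180].

INTERFACE

Orientations are given as a 3x3 rotation matrix whose columns are the frame's x, y, z axes.
In Python, from plant import bot gives the robot as it stands.
- The arm moves only by the tool apply_moves, never from a script. Its argument "series" is a list of rows, each an object with "offset": the shift along the world's x, y, z in cm, a list of three; "spin": the turn about the world's z in degrees. In form: [{"offset": [tx, ty, tz], "spin": spin}, ...]. A call has 1 to 12 rows; each row shifts and turns the commanded pose from where the row before left it; what a row does not reach is not made up. A row lasts 1/8 s, in which the tool goes at most 62.5 mm and 10.7 degrees, less where a joint would pass 70% of its speed; a pose out of reach is approached as far as the arm can. A call with a gripper value outside its range is refused whole. "hand" is the closure, from 0 (fully open) to 1 (shut), set as the call begins (left out, the last holds). The fingers move at their own pace and stop on an object; "force" is the grip in N (left out, the last holds). Time passes only in rows, so rows that do not move let the fingers close. It gives the time, the measured TCP pose, the force, the opening and the grip force at its end, in the units of the state.
- bot.read_state(): the state, without advancing time (a new reading comes with each control period).
- bot.grab_frame(name): name is "scene" or "side" or "wrist"; returns a dict with "pixels" (420x560x3 uint8, blue, green, red), "range_z" (420x560 float32, m along the optical axis (not along the pixel's ray), 0 where there is no reading), "vertical_fov" (degrees; the focal length in pixels is half the picture's height over the tangent of half this angle, whatever the lens; pixels are square), "cx", "cy" (the principal point, pixels), "view" (4x4, takes a point from world to camera coordinates); the wrist camera has in their place "T_tool_cam" (4x4, takes a point from camera to tool coordinates, whose origin is the TCP and whose axes are the flange's). Camera axes: x right, y up, looking along -z (the intrinsics and any distortion apply to the point x, -y, -z); pixel columns grow to the right and rows downward; lengths in m; the calibration is good to about 2 mm. A picture is of the moment at which its call begins: read the wrist's pose just before it.
- bot.finish_job(): hands the job in; it is judged then, once.
The state is a dict: "time": time; "q": joint angles; "dq": joint speeds; "tau": joint torques, N m; "ee_pos": TCP position; "tool_rot": TCP orientation; "contact_force": force on the tool from outside, world axes, zero at the start; "torque": the same for the moment, N m; "gripper_width": finger opening in m; "finger_force": force on a finger pad.
Only numpy, scipy, OpenCV 4.12 (cv2) and the standard library are available. Lean on these libraries where they do the work, as an engineer would, in place of code of your own. Each camera call takes 0.05 s, during which the arm holds its last target. There are 200 camera calls.

## Working session

There is one attempt and no reset: what is moved stays moved. The work goes in short steps, Python scripts to look and compute and a tool call to move; the robot and the scene stay as the last step left them, time stands still between calls to the robot, and variables do not carry over. Pictures are saved under pics/ and viewed, at most 10 in all, crops included, and the job is handed in when it is done.

Besides the shell and the picture viewer there is one more tool, called after "Call:" by a JSON object that holds its "method" and its "body", one argument or row to a line. apply_moves: Moves the arm, as the interface text tells. Its arguments: {"type":"object","properties":{"series":{"type":"array"},"hand":{"type":"number"},"force":{"type":"number"}},"required":["series"]}

```bash
mkdir -p pics; ls; cat > h.py <<'E'
import numpy as np, cv2
from plant import bot
def cloud(f,T=None):
    h,w=f["range_z"].shape; fl=h/2/np.tan(np.radians(f["vertical_fov"])/2)
    v,u=np.mgrid[:h,:w]; z=f["range_z"]
    P=np.stack([(u-f["cx"])/fl*z,-(v-f["cy"])/fl*z,-z,np.ones_like(z)],-1)
    M=np.linalg.inv(f["view"]) if T is None else T
    W=(P@M.T)[...,:3]; W[z==0]=np.nan
    return W
E
python3 - <<'E'
from h import *
s=bot.read_state(); print(s)
for n in["scene","side"]:
    f=bot.grab_frame(n); cv2.imwrite(f"pics/{n}0.png",f["pixels"]); np.savez(f"{n}0.npz",W=cloud(f),im=f["pixels"],**{k:f[k] for k in f if k not in("pixels",)})
    print({k:f[k] for k in f if k not in("pixels","range_z")})
E
```

```text
pics
{'time': 0.0, 'q': array([-7.88750973e+01,  1.48519324e+01,  1.19049038e+00,  7.64141678e+01,
        8.17205009e-05,  8.12575062e+01]), 'dq': array([-0.00251436,  0.04837476,  0.05282033,  0.07045846,  0.04329676,
        0.04471314]), 'tau': array([ 6.40934231e-04, -5.55634332e+01,  3.44532323e+01,  1.34650490e-02,
       -2.91995575e-04, -4.05328592e-06]), 'ee_pos': array([ 0.18686683, -0.51700326,  0.23066008]), 'tool_rot': array([[ 9.40481690e-01,  3.39844270e-01, -2.53222680e-04],
       [ 3.39844304e-01, -9.40480819e-01,  1.29511605e-03],
       [ 2.01986696e-04, -1.30408922e-03, -9.99999129e-01]]), 'contact_force': array([-0.0397349 , -0.50066474,  0.14928817]), 'torque': array([ 0.03162582,  0.0145247 , -0.05288644]), 'finger_force': 0.0, 'gripper_width': 0.08506280242997775}
{'vertical_fov': 52.685329683495176, 'cx': 283.98779971920334, 'cy': 206.83497139762943, 'view': array([[-0.71475906, -0.69922647,  0.01420693,  0.35097103],
       [ 0.49504277, -0.49148166,  0.71650432, -0.38802997],
       [-0.49401634,  0.51916099,  0.69743798, -1.05096259],
       [ 0.        ,  0.        ,  0.        ,  1.        ]])}
{'vertical_fov': 50.73733668867131, 'cx': 270.675896958335, 'cy': 220.49849897159686, 'view': array([[-0.94690621, -0.3214646 , -0.00539776,  0.51341013],
       [ 0.20678763, -0.62179749,  0.75538517, -0.25485078],
       [-0.24618591,  0.71416272,  0.65525881, -1.21310807],
       [ 0.        ,  0.        ,  0.        ,  1.        ]])}
```

View pics/scene0.png

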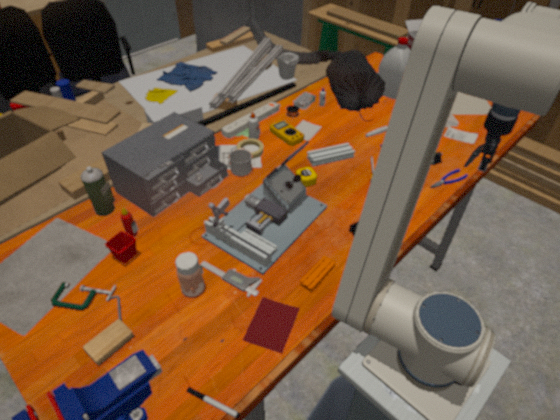

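View pics/side0.png

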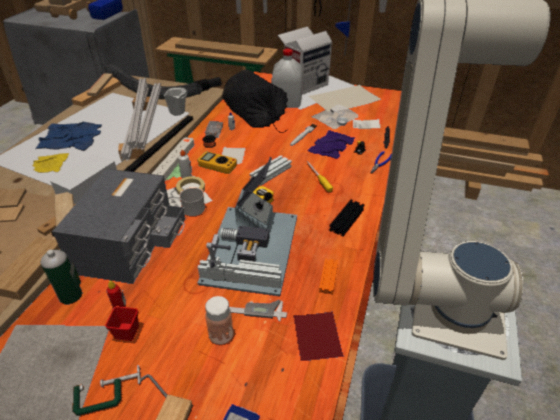

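```bash
python3 - <<'E'
from h import *
from scipy.optimize import minimize
P=[];C=[]
for n in["scene","side"]:
    d=np.load(n+"0.npz"); W=d["W"]; im=d["im"]
    c=W[222,262] if n=="scene" else W[250,250]; print(n,c, np.nanmedian(W[...,2][(W[...,2]<.03)&(W[...,2]>-.03)]))
    m=np.linalg.norm(W[...,:2]-[0.5,-.05],axis=-1)<.45; P.append(W[m]);C.append(im[m])
    x0,y0,x1,y1=(190,130,340,280) if n=="scene" else (185,150,310,295)
    cv2.imwrite(f"pics/{n}c.png",cv2.resize(im[y0:y1,x0:x1],(600,600 if n=="scene" else 590),interpolation=cv2.INTER_CUBIC))
P=np.vstack(P);C=np.vstack(C).astype(int); np.savez("P.npz",P=P,C=C)
g=(P[:,2]>.007)&(P[:,2]<.017)
print(g.sum())
Q=P[g]; 
# top-down map of heights
H=np.zeros((600,600),np.float32)
ij=((P[:,:2]-[0.2,-.35])/.001).astype(int); ok=((ij>=0)&(ij<600)).all(1)
for (i,j),z in zip(ij[ok],P[ok,2]): H[599-i,599-j]=max(H[599-i,599-j],z)
H=cv2.dilate(H,np.ones((3,3)))
cv2.imwrite("pics/map.png",cv2.applyColorMap(np.clip(H/.16*255,0,255).astype(np.uint8),cv2.COLORMAP_JET))
E
```

```text
scene [ 0.62796405 -0.03799598  0.0131709 ] 0.0014782033597722233
side [ 0.62441863 -0.04065155  0.01049559] 0.0015641036306694445
9277
```

View pics/map.png

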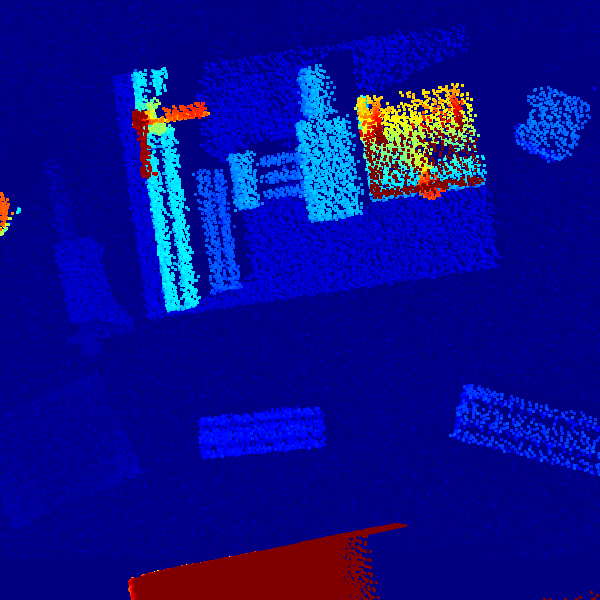

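View pics/scenec.png

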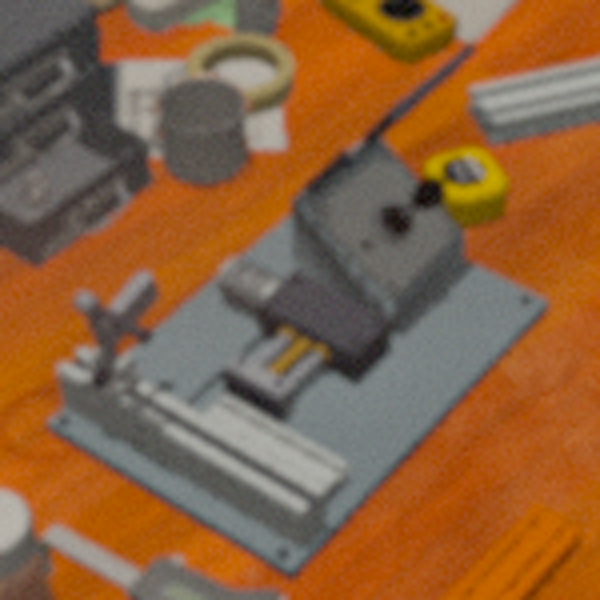

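```bash
cat >> h.py <<'E'
import os
if os.path.exists("F.npy"): F=np.load("F.npy")
def toF(P,F=None):
    F=np.load("F.npy") if F is None else F
    c,s=np.cos(F[2]),np.sin(F[2]); D=P-np.array([F[0],F[1],0]); return D@np.array([[c,-s,0],[s,c,0],[0,0,1]])
def toW(p):
    F=np.load("F.npy"); c,s=np.cos(F[2]),np.sin(F[2]); return np.asarray(p)@np.array([[c,s,0],[-s,c,0],[0,0,1]])+np.array([F[0],F[1],0])
E
python3 - <<'E'
from h import *
from scipy.optimize import minimize
d=np.load("P.npz");P=d["P"];
m=(P[:,0]>.45)&(P[:,0]<.8)&(P[:,1]>-.18)&(P[:,1]<.16); P=P[m]
def edges(F):
    f=toF(P,F)*1000; c=0
    sg=lambda a:1/(1+np.exp(-a/1.2))
    def inside(x0,x1,y0,y1): return sg(f[:,0]-x0)*sg(x1-f[:,0])*sg(f[:,1]-y0)*sg(y1-f[:,1])
    z=f[:,2]
    def c1(lo,hi,box,w): # points in height band should be in box, others not
        b=(z>lo)&(z<hi); i=inside(*box); return w*(-(i*b).sum()+(i*(z<lo)).sum())
    return c1(6,300,(-120,125,-305,50),1)+c1(51,300,(-115,125,0,30),2)+c1(44,300,(-48,53,-177,-125),2)
# init: plate right-front corner, from map: yaw
best=None
for yaw in np.arange(.0,.2,.02):
    for x in(.62,.64,.66,.68):
        for y in(.04,.06,.08):
            e=edges((x,y,yaw)); 
            if best is None or e<best[0]: best=(e,(x,y,yaw))
print(best)
r=minimize(edges,best[1],method="Nelder-Mead",options=dict(initial_simplex=np.array(best[1])+np.array([[0,0,0],[.01,0,0],[0,.01,0],[0,0,.02]]),xatol=1e-5,fatol=.01))
print(r.x,r.fun); F=r.x; np.save("F.npy",F)
f=toF(P,F)*1000
def st(name,m):
    q=f[m]; print(name,m.sum(),np.round(np.percentile(q,[1,5,50,95,99],axis=0),1).tolist())
x,y,z=f.T
st("plate",(z>8)&(z<16)&(abs(x)<140)&(y>-320)&(y<60))
st("fence",(z>51)&(z<61)&(y>-15)&(y<45)&(x<60))
st("fenceface",(z>36)&(z<50)&(y>-8)&(y<8)&(x<60))
st("bar",(z>26)&(z<37)&(y>-50)&(y<-1)&(x<70))
st("jaw",(z>40)&(z<47)&(y>-90)&(y<-45))
st("gear",(z>44)&(z<52)&(y>-190)&(y<-120)&(x>-60)&(x<60))
st("block",(z>62)&(z<100)&(y>-20)&(y<45))
st("leafhi",(z>100)&(y>-20)&(y<80))
st("rod",(z>100)&(y>-20)&(y<80)&(x<50))
st("hood",(z>215)&(y<-180))
st("knob",(z>100)&(z<150)&(y<-200)&(y>-290)&(x<-22)&(x>-60))
E
```

```text
(np.float64(-13693.2086328806), (0.62, 0.06, np.float64(0.1)))
[0.61074314 0.06381738 0.14766888] -14421.36563927736
plate 4736 [[-121.7, -240.6, 8.4], [-117.9, -221.4, 9.2], [-46.1, -89.7, 12.5], [110.3, 51.4, 15.3], [120.1, 55.2, 15.9]]
fence 835 [[-115.9, 3.1, 51.2], [-110.0, 5.9, 51.7], [-32.3, 22.0, 55.9], [51.3, 35.2, 59.2], [58.8, 36.2, 60.4]]
fenceface 3 [[-112.1, 3.2, 42.2], [-99.0, 3.6, 42.8], [48.1, 7.9, 49.4], [50.1, 7.9, 49.6], [50.2, 7.9, 49.6]]
bar 476 [[-104.8, -49.4, 26.5], [-101.4, -47.0, 27.2], [-44.0, -29.7, 32.4], [10.0, -13.0, 35.6], [19.0, -11.0, 36.4]]
jaw 188 [[-27.8, -71.3, 40.1], [-25.6, -69.4, 40.8], [1.2, -58.4, 43.5], [24.7, -48.6, 46.3], [26.5, -47.0, 46.9]]
gear 786 [[-49.3, -189.1, 44.2], [-44.8, -186.8, 44.8], [1.2, -148.1, 48.3], [48.6, -122.2, 51.4], [58.6, -120.6, 51.8]]
block 269 [[34.7, 8.4, 62.2], [60.5, 13.3, 63.3], [72.3, 23.9, 75.0], [89.8, 37.8, 95.4], [93.8, 39.8, 99.7]]
leafhi 382 [[19.3, -18.4, 101.9], [21.8, -15.2, 106.4], [71.8, 30.7, 134.3], [81.8, 40.0, 158.3], [83.5, 41.8, 159.3]]
rod 74 [[18.3, 27.9, 147.1], [19.3, 30.3, 148.8], [32.0, 36.1, 154.7], [47.8, 40.5, 158.9], [48.8, 41.3, 159.2]]
hood 103 [[-37.2, -240.0, 216.6], [-36.5, -236.8, 217.2], [-32.2, -207.8, 236.0], [-22.0, -185.4, 240.3], [-20.9, -183.1, 241.5]]
knob 84 [[-44.2, -241.7, 111.2], [-42.4, -240.8, 114.8], [-33.2, -235.8, 127.2], [-23.0, -230.3, 136.8], [-22.1, -229.6, 139.3]]
```

Call:
{"method": "apply_moves", "body": {
  "series": [
    {"offset": [3,4,1],"spin": -1},
    {"offset": [3,4,1],"spin": -1},
    {"offset": [3,4,1],"spin": -1},
    {"offset": [3,4,1],"spin": -1},
    {"offset": [3,4,1],"spin": -1},
    {"offset": [3,4,1],"spin": -1},
    {"offset": [3,4,1],"spin": -1},
    {"offset": [3,4,1],"spin": -1},
    {"offset": [3,4,1],"spin": -1},
    {"offset": [3,4,1],"spin": -1},
    {"offset": [3,4,1],"spin": -1},
    {"offset": [3,4,1],"spin": -0.4}
  ],
  "hand": 0,
  "force": 20
}}

```text
time: 1.6
ee_pos: [0.5477, -0.0357, 0.3513]
tool_rot: [[0.989, 0.147, -0.0], [0.147, -0.989, -0.0], [-0.0, -0.0, -1.0]]
contact_force: [0.7, -0.4, 0.4]
gripper_width: 0.0853
finger_force: 0.0
```

Call:
{"method": "apply_moves", "body": {
  "series": [
    {"offset": [2,3,0],"spin": 0},
    {"offset": [2,3,0],"spin": 0},
    {"offset": [2,3,0],"spin": 0},
    {"offset": [1,2,0],"spin": 0},
    {"offset": [0,0,0],"spin": 0}
  ]
}}

```text
time: 2.22
ee_pos: [0.6173, 0.074, 0.3501]
tool_rot: [[0.989, 0.149, -0.002], [0.149, -0.989, 0.0], [-0.002, -0.0, -1.0]]
contact_force: [0.6, 0.2, 0.7]
gripper_width: 0.0856
finger_force: 0.0
```

```bash
python3 - <<'E'
from h import *
s=bot.read_state(); f=bot.grab_frame("wrist")
T=np.eye(4);T[:3,:3]=s["tool_rot"];T[:3,3]=s["ee_pos"]
print(f["T_tool_cam"],s["time"],s["ee_pos"],s["tool_rot"].round(3))
W=cloud(f,T@f["T_tool_cam"]); np.savez("w1.npz",W=W,im=f["pixels"]); cv2.imwrite("pics/w1.png",f["pixels"])
E
```

```text
[[-9.75525153e-04  9.61741721e-01  2.73956038e-01  6.92143855e-02]
 [ 9.99999465e-01  8.44083041e-04  5.97667992e-04  6.91615504e-05]
 [ 3.43560598e-04  2.73956474e-01 -9.61742030e-01 -1.42306997e-01]
 [ 0.00000000e+00  0.00000000e+00  0.00000000e+00  1.00000000e+00]] 2.225 [0.61734706 0.07400432 0.35013375] [[ 0.989  0.149 -0.002]
 [ 0.149 -0.989  0.   ]
 [-0.002 -0.    -1.   ]]
```

View pics/w1.png

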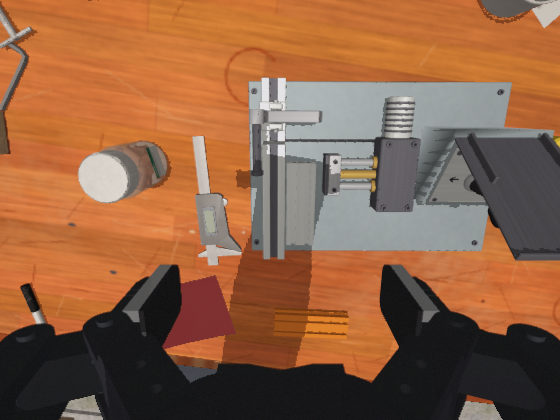

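```bash
python3 - <<'E'
from h import *
d=np.load("w1.npz");W=d["W"];im=d["im"]
F=np.load("F.npy").copy(); F[0]-=.005*np.sin(F[2])*1; F[1]+=.005*np.cos(F[2])
def pt(u,v): return W[v-1:v+2,u-1:u+2].reshape(-1,3)
# plate corners (pixels approx): left edge x~249, right edge, top edge y~82, bottom y~250
def st(f,name,m):
    q=f[m]; print(name,m.sum(),np.round(np.percentile(q,[.5,3,50,97,99.5],axis=0),1).tolist())
P=W.reshape(-1,3); P=P[np.isfinite(P).all(1)]
f=toF(P,F)*1000;x,y,z=f.T
# yaw from fence top right edge & plate edges
def edge(mask,ax,side,bins):
    o=1-ax; xs=[];ys=[]
    for b in bins:
        m=mask&(abs(f[:,o]-b)<3)
        if m.sum()>5: xs.append(b); ys.append(np.percentile(f[m,ax],98 if side>0 else 2))
    p=np.polyfit(xs,ys,1); print("slope",p[0].round(4),"icpt",p[1].round(2),"resid",np.std(np.polyval(p,xs)-ys).round(2),len(xs))
edge((z>50)&(z<60)&(y>-10)&(y<45),1,-1,range(-105,55,6))
edge((z>50)&(z<60)&(y>-10)&(y<45),1,1,range(-105,0,6))
edge((z>8)&(z<16)&(x>-140)&(x<-60),0,-1,range(-250,-60,8))
edge((z>8)&(z<16)&(x>60)&(x<140),0,1,range(-250,-60,8))
edge((z>25)&(z<37)&(y>-60)&(y<-2)&(x<30),1,-1,range(-90,0,6))
edge((z>25)&(z<37)&(y>-60)&(y<-2),0,-1,range(-38,-8,4))
edge((z>25)&(z<37)&(y>-60)&(y<-2),0,1,range(-38,-8,4))
edge((z>40)&(z<47)&(y>-90)&(y<-45),1,1,range(-22,26,4))
st(f,"fence",(z>51)&(z<60)&(y>-15)&(y<45)&(x<50))
st(f,"gear",(z>44)&(z<52)&(y>-190)&(y<-120)&(x>-60)&(x<60))
st(f,"bar",(z>26)&(z<37)&(y>-60)&(y<-3)&(x<60))
st(f,"leafblade",(z>100)&(y>-70)&(y<-2)); st(f,"rod",(z>110)&(y>0)&(y<80)&(x<55))
st(f,"block",(z>62)&(z<100)&(y>0)&(y<45)&(x>30))
st(f,"hood",(z>100)&(y<-180)); st(f,"hoodtip",(z>225)&(y<-180))
# finger geometry in tool frame
s=bot.read_state(); R=s["tool_rot"];t=(P-s["ee_pos"])@R*1000
fm=(t[:,2]>-120)&(t[:,2]<20)&(abs(t[:,1])<150)&(abs(t[:,0])<80)
for z0 in range(-110,0,10):
    m=fm&(abs(t[:,2]-z0)<5)
    if m.sum(): print(z0,m.sum(),"y",np.percentile(t[m,1],[0,100]).round(),"x",np.percentile(t[m,0],[0,100]).round())
E
```

```text
slope 0.0004 icpt -0.67 resid 0.3 27
slope -0.011 icpt 27.29 resid 0.16 18
slope 0.0024 icpt -122.1 resid 0.62 24
slope 0.0043 icpt 119.94 resid 0.44 24
slope -0.1633 icpt -54.24 resid 3.43 15
slope 0.078 icpt -101.0 resid 0.56 8
slope -0.0438 icpt 10.15 resid 0.64 8
slope -0.0079 icpt -55.85 resid 0.31 12
fence 1709 [[-117.0, -0.9, 52.8], [-112.7, -0.7, 54.0], [-30.1, 18.9, 55.7], [46.0, 28.0, 57.1], [49.7, 28.5, 57.7]]
gear 2955 [[-50.6, -177.4, 44.2], [-47.5, -175.7, 45.1], [2.6, -151.5, 47.5], [51.8, -127.5, 49.9], [58.2, -126.4, 51.7]]
bar 1812 [[-105.6, -55.6, 26.1], [-102.2, -43.8, 26.3], [-41.8, -24.3, 31.6], [11.9, -5.0, 33.3], [18.5, -3.9, 34.4]]
leafblade 22667 [[-2.4, -67.9, 128.8], [0.5, -64.2, 369.4], [19.3, -38.8, 420.7], [27.9, -4.6, 444.9], [77.8, -2.5, 446.9]]
rod 25161 [[-2.5, 0.5, 154.1], [0.4, 3.1, 371.7], [19.1, 46.6, 424.3], [27.5, 72.2, 444.7], [39.7, 76.1, 446.9]]
block 417 [[56.9, 0.0, 63.8], [58.8, 1.2, 64.3], [82.4, 13.0, 75.3], [91.8, 28.1, 85.7], [93.6, 29.1, 86.3]]
hood 10127 [[-38.8, -295.6, 101.7], [-33.5, -284.5, 105.5], [13.0, -226.2, 163.3], [58.6, -192.0, 234.7], [60.9, -191.1, 238.6]]
hoodtip 695 [[-39.4, -231.6, 225.1], [-38.8, -229.4, 225.4], [-32.7, -208.8, 231.2], [-29.9, -191.3, 239.0], [-29.1, -190.8, 239.4]]
-100 1005 y [-24.  24.] x [18. 22.]
-90 8350 y [-60.  59.] x [ 8. 21.]
-80 12721 y [-67.  66.] x [-3. 19.]
-70 12463 y [-75.  73.] x [-12.  18.]
-60 6303 y [-76.  74.] x [-12.  15.]
-50 1548 y [-66.  64.] x [-1. 14.]
-40 2004 y [-57.  56.] x [-11.  12.]
-30 1774 y [-57.  56.] x [-11.  12.]
-20 1251 y [-57.  55.] x [-11.  12.]
-10 151 y [-44.  42.] x [-9. 10.]
```

```bash
python3 - <<'E'
from h import *
d=np.load("w1.npz");W=d["W"]
F=np.load("F.npy"); F[0]-=.005*np.sin(F[2]); F[1]+=.005*np.cos(F[2])
c,s=np.cos(F[2]),np.sin(F[2]); dx,dy=-.002,-.0012
F[0]+=c*dx-s*dy; F[1]+=s*dx+c*dy; np.save("F.npy",F); print(F,np.degrees(F[2]))
P=W.reshape(-1,3); P=P[np.isfinite(P).all(1)]
f=toF(P)*1000;x,y,z=f.T
def st(name,m):
    q=f[m]; print(name,m.sum(),np.round(np.percentile(q,[.5,3,50,97,99.5],axis=0),1).tolist() if m.sum() else "")
st("bar",(z>28)&(z<36)&(y>-46)&(y<-1)&(x<60))
for b in(-85,-60,-30,0): st("bar@%d"%b,(z>30)&(z<36)&(y>-52)&(y<-1)&(abs(x-b)<6))
st("leafall",(z>62)&(z<200)&(y>-60)&(y<60)&(x>0))
for b in (25,35,45): st("rod@%d"%b,(z>110)&(z<200)&(y>-60)&(y<60)&(abs(x-b)<4))
for zz in(90,110,130,150,160): st("leaf z%d"%zz,(abs(z-zz)<6)&(y>-60)&(y<60)&(x>50))
for yy in(-40,-30,-20,-10,0,10,20,30): st("leaf y%d"%yy,(abs(y-yy)<4)&(z>65)&(z<200)&(x>50))
for n,T in(("rod up",(45,33,150)),("knob",(-29,-245,121)),("O",(0,0,0))): print(n,toW(np.array(T)/1000))
E
```

```text
[0.6082058  0.06728176 0.14766888] 8.46080379848962
bar 1642 [[-103.6, -42.6, 29.1], [-100.3, -41.9, 30.0], [-41.1, -22.8, 31.7], [12.6, -3.8, 33.3], [15.4, -2.7, 33.8]]
bar@-85 144 [[-90.9, -42.0, 30.1], [-90.8, -41.9, 30.5], [-84.9, -21.7, 31.8], [-79.9, -2.7, 33.3], [-79.0, -2.7, 33.7]]
bar@-60 138 [[-65.3, -42.6, 30.2], [-65.2, -41.4, 30.4], [-59.4, -23.4, 31.7], [-54.4, -4.0, 33.2], [-54.2, -4.0, 33.8]]
bar@-30 167 [[-35.8, -42.0, 30.1], [-35.7, -41.8, 30.2], [-29.8, -22.3, 31.6], [-24.1, -3.8, 33.3], [-24.0, -3.8, 33.7]]
bar@0 183 [[-5.7, -42.4, 30.1], [-5.5, -42.3, 30.2], [0.1, -23.0, 31.6], [5.8, -3.7, 33.2], [5.8, -3.6, 33.4]]
leafall 1803 [[20.7, -37.9, 64.0], [24.4, -32.0, 64.8], [74.7, 17.8, 130.9], [92.0, 33.7, 157.8], [93.8, 35.9, 158.6]]
rod@25 88 [[21.2, 23.2, 150.9], [21.4, 24.1, 151.2], [24.5, 29.0, 155.2], [28.5, 34.8, 157.5], [28.8, 35.4, 158.1]]
rod@35 70 [[31.2, 25.1, 149.4], [31.4, 25.1, 151.0], [34.8, 28.9, 154.1], [38.4, 33.1, 155.9], [38.5, 33.1, 156.2]]
rod@45 64 [[41.2, 25.8, 152.5], [41.3, 25.8, 152.7], [44.8, 29.2, 154.4], [48.3, 32.8, 156.2], [48.4, 32.
[... 984 characters left out ...]
 y-10 95 [[71.7, -13.9, 126.4], [71.7, -13.8, 127.2], [76.8, -10.6, 129.0], [82.8, -6.5, 130.7], [82.8, -6.5, 131.0]]
leaf y0 133 [[62.0, -3.5, 65.1], [64.3, -3.5, 65.2], [77.8, 1.1, 125.9], [91.5, 3.9, 127.9], [93.8, 3.9, 128.1]]
leaf y10 213 [[58.9, 6.0, 65.5], [60.1, 6.0, 66.2], [77.7, 10.2, 84.8], [94.5, 13.3, 125.4], [95.6, 13.4, 126.3]]
leaf y20 199 [[62.0, 16.5, 65.2], [63.2, 16.5, 65.3], [78.7, 20.5, 122.0], [92.6, 23.3, 155.1], [93.7, 23.4, 155.5]]
leaf y30 332 [[50.2, 26.1, 65.1], [51.2, 26.3, 65.6], [68.5, 29.6, 155.0], [89.2, 33.8, 158.6], [92.6, 33.9, 158.9]]
rod up [0.64786067 0.10654359 0.15      ]
knob [ 0.61556895 -0.1793187   0.121     ]
O [0.6082058  0.06728176 0.        ]
```

Call:
{"method": "apply_moves", "body": {
  "series": [
    {"offset": [0.4,0.3,-1],"spin": 10},
    {"offset": [0.4,0.3,-1],"spin": 10},
    {"offset": [0.4,0.3,-1],"spin": 10},
    {"offset": [0.4,0.3,-1],"spin": 10},
    {"offset": [0.4,0.3,-1],"spin": 10},
    {"offset": [0.4,0.3,-1],"spin": 10},
    {"offset": [0.4,0.3,-1],"spin": 10},
    {"offset": [0.4,0.3,-1],"spin": 10},
    {"offset": [0.07,0.3,-1],"spin": 10},
    {"offset": [0,0.19,-1],"spin": 10},
    {"offset": [0,0,0],"spin": 10},
    {"offset": [0,0,0],"spin": 10}
  ],
  "hand": 0.5
}}

```text
time: 3.78
ee_pos: [0.6492, 0.1005, 0.2513]
tool_rot: [[-0.626, 0.78, -0.0], [0.78, 0.626, -0.0], [0.0, -0.0, -1.0]]
contact_force: [-0.3, 0.7, 0.5]
gripper_width: 0.0425
finger_force: 0.0
```

Call:
{"method": "apply_moves", "body": {
  "series": [
    {"offset": [0,0,0],"spin": 10},
    {"offset": [0,0,0],"spin": 10},
    {"offset": [0,0,0],"spin": 10},
    {"offset": [0,0,0],"spin": 10},
    {"offset": [0,0,0],"spin": 10},
    {"offset": [0,0,0],"spin": 10},
    {"offset": [0,0,0],"spin": 0}
  ]
}}

```text
time: 4.65
ee_pos: [0.6493, 0.1007, 0.2515]
tool_rot: [[-0.989, -0.145, 0.0], [-0.145, 0.989, -0.0], [0.0, -0.0, -1.0]]
contact_force: [-0.6, -0.6, 0.9]
gripper_width: 0.0424
finger_force: 0.0
```

```bash
cat >> h.py <<'E'
def where():
    s=bot.read_state(); R=s["tool_rot"]; print("t",round(s["time"],2),"F mm",(toF(s["ee_pos"])*1000).round(1),"yaw-F",round(np.degrees(np.arctan2(R[1,0],R[0,0])-np.load("F.npy")[2]),2),"q6",s["q"][5].round(1),"f",s["contact_force"].round(1),"w",round(s["gripper_width"]*1000,1),"ff",s["finger_force"])
    return s
def wrist(tag):
    s=where(); f=bot.grab_frame("wrist"); T=np.eye(4);T[:3,:3]=s["tool_rot"];T[:3,3]=s["ee_pos"]
    W=cloud(f,T@f["T_tool_cam"]); np.savez(tag+".npz",W=W,im=f["pixels"]); cv2.imwrite(f"pics/{tag}.png",f["pixels"])
    P=W.reshape(-1,3); return toF(P[np.isfinite(P).all(1)])*1000
E
python3 - <<'E'
from h import *
f=wrist("w2"); x,y,z=f.T
def st(name,m):
    q=f[m]; print(name,m.sum(),np.round(np.percentile(q,[.5,3,50,97,99.5],axis=0),1).tolist() if m.sum() else "")
for b in (25,35,45,55): st("rod@%d"%b,(z>110)&(z<200)&(y>-60)&(y<60)&(abs(x-b)<3))
st("leaf",(z>110)&(z<140)&(y>-60)&(y<20)&(x>60)&(x<100))
st("fence",(z>51)&(z<60)&(y>-15)&(y<45)&(x<50))
E
```

```text
t 4.65 F mm [ 45.6  27.  251.5] yaw-F -180.11 q6 -6.8 f [-0.6 -0.6  0.9] w 42.4 ff 0.0
rod@25 104 [[22.0, 23.8, 151.7], [22.1, 24.5, 152.1], [24.2, 29.6, 155.1], [27.7, 35.3, 157.4], [27.7, 35.5, 158.0]]
rod@35 85 [[32.1, 25.9, 151.9], [32.2, 25.9, 152.4], [35.0, 29.6, 154.3], [37.6, 33.3, 155.8], [37.8, 33.3, 156.3]]
rod@45 86 [[42.0, 25.9, 151.6], [42.1, 25.9, 151.8], [44.9, 29.6, 154.3], [47.8, 33.4, 156.1], [47.9, 33.4, 156.3]]
rod@55 81 [[52.2, 25.9, 151.9], [52.4, 25.9, 152.2], [55.0, 29.6, 154.3], [57.8, 33.4, 155.9], [57.9, 33.4, 156.1]]
leaf 1307 [[70.9, -36.6, 110.4], [71.1, -33.5, 111.1], [73.9, -9.5, 126.1], [82.4, 18.0, 134.0], [83.0, 19.7, 134.8]]
fence 3712 [[-115.9, 0.2, 52.7], [-112.3, 0.8, 54.0], [-45.2, 10.0, 55.6], [37.6, 29.7, 57.1], [48.8, 29.8, 57.6]]
```

Call:
{"method": "apply_moves", "body": {
  "series": [
    {"offset": [0,0.26,-3],"spin": 0},
    {"offset": [0,0,-3],"spin": 0},
    {"offset": [0,0,-3],"spin": 0},
    {"offset": [0,0,-2],"spin": 0},
    {"offset": [0,0,-1],"spin": 0},
    {"offset": [0,0,0],"spin": 0}
  ]
}}

```text
time: 5.45
ee_pos: [0.6494, 0.104, 0.1311]
tool_rot: [[-0.989, -0.145, -0.001], [-0.145, 0.989, -0.0], [0.001, 0.0, -1.0]]
contact_force: [0.1, -0.0, 0.2]
gripper_width: 0.0427
finger_force: 0.0
```

Call:
{"method": "apply_moves", "body": {
  "series": [
    {"offset": [0,0,0],"spin": 0},
    {"offset": [0,0,0],"spin": 0},
    {"offset": [0,0,0],"spin": 0},
    {"offset": [0,0,0],"spin": 0},
    {"offset": [0,0,0],"spin": 0}
  ],
  "hand": 1,
  "force": 20
}}

```text
time: 6.08
ee_pos: [0.65, 0.1044, 0.1321]
tool_rot: [[-0.989, -0.147, 0.001], [-0.147, 0.989, 0.0], [-0.001, -0.0, -1.0]]
contact_force: [-0.4, 0.3, 6.1]
gripper_width: 0.0081
finger_force: 19.8
```

```bash
python3 - <<'E'
from h import *
s=where()
# arc plan: rod centre about hinge (12,75) r 77.8
c,sn=np.cos(F[2]),np.sin(F[2])
p=toF(s["ee_pos"])*1000; r=78; a=1.80
prev=np.array([12-r*np.cos(a),75+r*np.sin(a)]); tot=np.zeros(3)
print(prev)
for b in np.linspace(a,0,22)[1:]:
    q=np.array([12-r*np.cos(b),75+r*np.sin(b)]); d=q-prev; 
    w=np.array([-sn*d[0],c*d[0],d[1]])/10; t=np.round(tot+w,2)-np.round(tot,2); tot+=w; print(round(b,2),t.round(2).tolist(),end=" "); prev=q
print(tot)
E
```

```text
t 6.08 F mm [ 46.8  30.5 132.1] yaw-F -179.99 q6 -6.6 f [-0.4  0.3  6.1] w 8.1 ff 19.806445240974426
[ 29.72176339 150.96011521]
1.71 [0.1, -0.65, 0.12] 1.63 [0.09, -0.66, 0.07] 1.54 [0.1, -0.66, 0.01] 1.46 [0.1, -0.66, -0.05] 1.37 [0.1, -0.65, -0.1] 1.29 [0.09, -0.64, -0.16] 1.2 [0.1, -0.63, -0.22] 1.11 [0.09, -0.6, -0.26] 1.03 [0.08, -0.58, -0.32] 0.94 [0.08, -0.56, -0.37] 0.86 [0.08, -0.51, -0.42] 0.77 [0.07, -0.48, -0.46] 0.69 [0.07, -0.44, -0.5] 0.6 [0.06, -0.4, -0.53] 0.51 [0.05, -0.35, -0.57] 0.43 [0.04, -0.3, -0.59] 0.34 [0.04, -0.25, -0.62] 0.26 [0.03, -0.19, -0.64] 0.17 [0.02, -0.14, -0.66] 0.09 [0.01, -0.09, -0.66] 0.0 [0.01, -0.03, -0.67] [ 1.40838099 -9.46799994 -7.59601152]
```

Call:
{"method": "apply_moves", "body": {
  "series": [
    {"offset": [0.1,-0.65,0.12],"spin": 0},
    {"offset": [0.09,-0.66,0.07],"spin": 0},
    {"offset": [0.1,-0.66,0.01],"spin": 0},
    {"offset": [0.1,-0.66,-0.05],"spin": 0},
    {"offset": [0.1,-0.65,-0.1],"spin": 0},
    {"offset": [0.09,-0.64,-0.16],"spin": 0},
    {"offset": [0.1,-0.63,-0.22],"spin": 0},
    {"offset": [0.09,-0.6,-0.26],"spin": 0},
    {"offset": [0.08,-0.58,-0.32],"spin": 0}
  ]
}}

```text
time: 7.2
ee_pos: [0.6581, 0.0466, 0.1218]
tool_rot: [[-0.989, -0.147, -0.0], [-0.147, 0.989, 0.0], [0.0, 0.0, -1.0]]
contact_force: [2.9, 0.4, 3.1]
gripper_width: 0.008
finger_force: 20.4
```

Call:
{"method": "apply_moves", "body": {
  "series": [
    {"offset": [0.08,-0.56,-0.37],"spin": 0},
    {"offset": [0.08,-0.51,-0.42],"spin": 0},
    {"offset": [0.07,-0.48,-0.46],"spin": 0},
    {"offset": [0.07,-0.44,-0.5],"spin": 0},
    {"offset": [0.06,-0.4,-0.53],"spin": 0},
    {"offset": [0.05,-0.35,-0.57],"spin": 0},
    {"offset": [0.04,-0.3,-0.59],"spin": 0},
    {"offset": [0.04,-0.25,-0.62],"spin": 0}
  ]
}}

```text
time: 8.2
ee_pos: [0.6629, 0.0138, 0.0812]
tool_rot: [[-0.989, -0.147, -0.0], [-0.147, 0.989, -0.0], [0.0, -0.0, -1.0]]
contact_force: [-0.4, 1.8, 1.9]
gripper_width: 0.0084
finger_force: 21.0
```

Call:
{"method": "apply_moves", "body": {
  "series": [
    {"offset": [0.03,-0.19,-0.64],"spin": 0},
    {"offset": [0.02,-0.14,-0.66],"spin": 0},
    {"offset": [0.01,-0.09,-0.6],"spin": 0},
    {"offset": [0.01,-0.03,-0.5],"spin": 0},
    {"offset": [0,0,0],"spin": 0}
  ]
}}

```text
time: 8.82
ee_pos: [0.6637, 0.0089, 0.057]
tool_rot: [[-0.989, -0.147, -0.001], [-0.147, 0.989, -0.001], [0.001, -0.001, -1.0]]
contact_force: [-0.4, -4.9, 0.4]
gripper_width: 0.0077
finger_force: 21.4
```

```bash
python3 - <<'E'
from h import *
f=wrist("w3"); x,y,z=f.T
def st(name,m):
    q=f[m]; print(name,m.sum(),np.round(np.percentile(q,[.5,3,50,97,99.5],axis=0),1).tolist() if m.sum() else "")
st("rod",(z>60)&(z<100)&(y>-100)&(y<-40)&(x<72)&(x>10)); st("leafarm",(z>60)&(z<100)&(y>-90)&(y<-5)&(x>72)&(x<90))
st("gaugeface",(z>34)&(z<70)&(y>-36)&(y<-8)&(x>60)&(x<90))
st("bar",(z>28)&(z<36)&(y>-46)&(y<-1)&(x<60))
E
```

```text
t 8.82 F mm [ 46.3 -66.   57. ] yaw-F -180.02 q6 -14.9 f [-0.4 -4.9  0.4] w 7.7 ff 21.40194833278656
rod 6417 [[19.3, -86.5, 61.9], [19.6, -81.6, 65.7], [38.8, -66.1, 84.1], [70.8, -50.3, 98.7], [71.6, -45.0, 99.8]]
leafarm 474 [[72.0, -73.3, 78.3], [72.2, -72.4, 79.4], [74.4, -17.1, 81.0], [81.6, -8.8, 87.7], [82.9, -7.7, 88.1]]
gaugeface 328 [[70.7, -35.8, 34.1], [71.0, -35.3, 34.3], [71.6, -28.1, 38.1], [72.1, -13.5, 46.0], [72.4, -11.9, 46.8]]
bar 12132 [[-71.8, -42.8, 29.0], [-70.0, -42.3, 30.2], [-33.3, -22.8, 31.7], [12.4, -3.6, 32.9], [15.1, -2.8, 33.4]]
```

Call:
{"method": "apply_moves", "body": {
  "series": [
    {"offset": [0,0,-0.15],"spin": 0},
    {"offset": [0,0,-0.15],"spin": 0},
    {"offset": [0,0,0],"spin": 0}
  ]
}}

```text
time: 9.25
ee_pos: [0.6637, 0.0087, 0.0543]
tool_rot: [[-0.989, -0.147, -0.0], [-0.147, 0.989, -0.001], [0.0, -0.001, -1.0]]
contact_force: [-0.5, -5.5, 0.1]
gripper_width: 0.0082
finger_force: 21.5
```

Call:
{"method": "apply_moves", "body": {
  "series": [
    {"offset": [0,0,-0.15],"spin": 0},
    {"offset": [0,0,-0.15],"spin": 0},
    {"offset": [0,0,0],"spin": 0}
  ]
}}

```text
time: 9.62
ee_pos: [0.6637, 0.0087, 0.0513]
tool_rot: [[-0.989, -0.147, -0.0], [-0.147, 0.989, -0.001], [0.0, -0.001, -1.0]]
contact_force: [-0.6, -6.1, -0.3]
gripper_width: 0.0082
finger_force: 21.6
```

```bash
python3 - <<'E'
from h import *
f=wrist("w4"); x,y,z=f.T
def st(name,m):
    q=f[m]; print(name,m.sum(),np.round(np.percentile(q,[.5,3,50,97,99.5],axis=0),1).tolist() if m.sum() else "")
st("rodfree",(z>60)&(z<90)&(y>-80)&(y<-55)&(x<32)&(x>15)); st("leafarm",(z>60)&(z<100)&(y>-90)&(y<-5)&(x>72)&(x<90))
m=(z>70)&(z<90)&(y>-70)&(y<-10)&(x>72.5)&(x<82);p=np.polyfit(y[m],z[m],1);print(p)
E
```

```text
t 9.62 F mm [ 46.3 -66.1  51.3] yaw-F -180.03 q6 -14.9 f [-0.6 -6.1 -0.3] w 8.2 ff 21.561576426029205
rodfree 1078 [[19.1, -72.6, 69.5], [19.3, -71.8, 71.6], [22.5, -66.3, 78.7], [31.5, -60.8, 81.5], [31.9, -59.9, 82.0]]
leafarm 402 [[72.0, -73.4, 72.6], [72.1, -72.8, 75.1], [73.5, -18.6, 79.0], [78.0, -10.6, 82.3], [79.5, -10.1, 82.9]]
[-4.01700883e-02  7.79940293e+01]
```

View pics/w4.png

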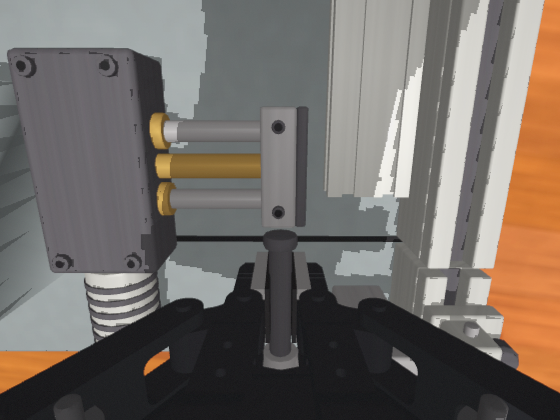

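Call:
{"method": "apply_moves", "body": {
  "series": [
    {"offset": [0,0,-0.15],"spin": 0},
    {"offset": [0,0,-0.15],"spin": 0},
    {"offset": [0,0,0],"spin": 0}
  ]
}}

```text
time: 10.05
ee_pos: [0.664, 0.0086, 0.0503]
tool_rot: [[-0.989, -0.147, 0.002], [-0.147, 0.989, -0.002], [-0.001, -0.002, -1.0]]
contact_force: [-4.7, -5.6, 15.4]
gripper_width: 0.0083
finger_force: 22.7
```

```bash
python3 - <<'E'
from h import *
f=wrist("w5"); x,y,z=f.T
def st(name,m):
    q=f[m]; print(name,m.sum(),np.round(np.percentile(q,[.5,3,50,97,99.5],axis=0),1).tolist() if m.sum() else "")
st("rodfree",(z>60)&(z<90)&(y>-80)&(y<-55)&(x<32)&(x>15)); st("leafarm",(z>60)&(z<100)&(y>-90)&(y<-5)&(x>72)&(x<90))
m=(z>70)&(z<90)&(y>-70)&(y<-10)&(x>72.5)&(x<82);p=np.polyfit(y[m],z[m],1);print(p)
E
```

```text
t 10.05 F mm [ 46.5 -66.3  50.3] yaw-F -180.03 q6 -14.9 f [-4.7 -5.6 15.4] w 8.3 ff 22.677889466285706
rodfree 1087 [[19.1, -72.4, 69.3], [19.3, -71.6, 71.4], [22.5, -66.4, 78.2], [31.4, -60.9, 81.0], [31.9, -60.1, 81.6]]
leafarm 354 [[72.0, -73.6, 71.2], [72.0, -73.0, 74.1], [73.3, -18.4, 78.6], [77.9, -11.3, 81.9], [78.6, -10.5, 82.2]]
[-3.73973851e-02  7.77751746e+01]
```

Call:
{"method": "apply_moves", "body": {
  "series": [
    {"offset": [0,0,0],"spin": 0},
    {"offset": [0,0,0],"spin": 0},
    {"offset": [0,0,1],"spin": 0},
    {"offset": [0,0,3],"spin": 0},
    {"offset": [0,0,4],"spin": 0},
    {"offset": [-4,0.4,0],"spin": 0},
    {"offset": [-4,0.4,0],"spin": 0},
    {"offset": [-4,0.4,0],"spin": 0},
    {"offset": [-4,0.4,0],"spin": 0},
    {"offset": [-2.6,0.03,0],"spin": 0},
    {"offset": [0,0,-3],"spin": 0},
    {"offset": [0,0,0],"spin": 0}
  ],
  "hand": 0.7
}}

```text
time: 11.6
ee_pos: [0.4767, 0.0261, 0.098]
tool_rot: [[-0.989, -0.147, -0.002], [-0.147, 0.989, 0.0], [0.002, 0.001, -1.0]]
contact_force: [0.3, -1.1, 0.1]
gripper_width: 0.0257
finger_force: 0.0
```

```bash
python3 - <<'E'
from h import *
f=wrist("w6"); x,y,z=f.T
def st(name,m):
    q=f[m]; print(name,m.sum(),np.round(np.percentile(q,[.5,3,50,97,99.5],axis=0),1).tolist() if m.sum() else "")
st("rod",(z>60)&(z<90)&(y>-80)&(y<-55)&(x<70)&(x>15)); st("leafarm",(z>60)&(z<100)&(y>-90)&(y<-5)&(x>72)&(x<90))
st("gaugeface",(z>20)&(z<70)&(y>-36)&(y<-8)&(x>60)&(x<90))
st("bar",(z>28)&(z<36)&(y>-46)&(y<-1)&(x<60))
E
```

```text
t 11.6 F mm [-136.2  -21.4   98. ] yaw-F -179.98 q6 -15.4 f [ 0.3 -1.1  0.1] w 25.7 ff 0.0
rod 0 
leafarm 0 
gaugeface 0 
bar 3782 [[-104.7, -42.4, 29.0], [-103.7, -41.3, 30.3], [-67.5, -22.4, 31.6], [-28.9, -3.6, 32.7], [-25.5, -2.8, 33.1]]
```

Call:
{"method": "apply_moves", "body": {
  "series": [
    {"offset": [0,-0.1,-3],"spin": 0},
    {"offset": [0,0,-2.5],"spin": 0},
    {"offset": [0,0,-1.5],"spin": 0},
    {"offset": [0,0,-0.6],"spin": 0},
    {"offset": [0,0,0],"spin": 0}
  ],
  "hand": 1
}}

```text
time: 12.28
ee_pos: [0.4782, 0.0248, 0.023]
tool_rot: [[-0.989, -0.147, 0.0], [-0.147, 0.989, 0.0], [-0.0, -0.0, -1.0]]
contact_force: [-0.1, -0.3, -0.1]
gripper_width: -0.0001
finger_force: 0.0
```

```bash
cat >> h.py <<'E'
def cam(n,tag):
    f=bot.grab_frame(n); W=cloud(f); cv2.imwrite(f"pics/{tag}.png",f["pixels"]); np.savez(tag+".npz",W=W,im=f["pixels"])
    P=W.reshape(-1,3); return toF(P[np.isfinite(P).all(1)])*1000
def st(f,name,m):
    q=f[m]; print(name,m.sum(),np.round(np.percentile(q,[.5,3,50,97,99.5],axis=0),1).tolist() if m.sum() else "")
E
python3 - <<'E'
from h import *
where()
for n in("scene","side"):
    f=cam(n,n+"1"); x,y,z=f.T
    st(f,"rod",(z>60)&(z<180)&(y>-80)&(y<-50)&(x<66)&(x>15)); st(f,"leafup",(z>100)&(y>-60)&(y<60)&(x>0)); st(f,"arm",(z>65)&(z<100)&(y>-80)&(y<-15)&(x>68)&(x<90))
E
```

```text
t 12.28 F mm [-134.8  -22.9   23. ] yaw-F -179.99 q6 -15.6 f [-0.1 -0.3 -0.1] w -0.1 ff 0.0
rod 42 [[19.9, -70.5, 69.1], [21.8, -69.0, 70.8], [40.2, -62.8, 78.4], [64.0, -59.5, 83.3], [65.3, -59.3, 83.8]]
leafup 2787 [[272.7, -58.9, 101.4], [285.7, -54.4, 109.8], [412.8, 4.5, 175.7], [1023.2, 56.8, 181.4], [1056.5, 59.3, 182.8]]
arm 81 [[68.8, -69.9, 65.5], [69.8, -68.4, 66.9], [76.8, -43.9, 78.7], [85.6, -17.8, 84.1], [86.6, -15.9, 85.1]]
rod 46 [[20.8, -70.5, 70.9], [21.2, -69.2, 71.9], [42.8, -63.3, 77.8], [63.6, -59.0, 83.2], [63.9, -58.6, 83.5]]
leafup 2467 [[271.6, -59.3, 120.8], [285.1, -56.0, 123.4], [377.8, 2.1, 177.5], [499.4, 56.4, 181.0], [506.1, 59.5, 182.5]]
arm 76 [[70.2, -72.2, 66.9], [71.0, -70.1, 70.6], [76.8, -44.6, 79.0], [84.4, -17.0, 82.7], [85.1, -15.6, 83.5]]
```

Call:
{"method": "apply_moves", "body": {
  "series": [
    {"offset": [0.8,0.12,0],"spin": 0},
    {"offset": [0.8,0.12,0],"spin": 0},
    {"offset": [0.5,0.07,0],"spin": 0},
    {"offset": [0.4,0.06,0],"spin": 0},
    {"offset": [0.5,0.07,0],"spin": 0},
    {"offset": [0.5,0.08,0],"spin": 0},
    {"offset": [0.5,0.07,0],"spin": 0},
    {"offset": [0.5,0.08,0],"spin": 0},
    {"offset": [0.5,0.07,0],"spin": 0},
    {"offset": [0.5,0.08,0],"spin": 0},
    {"offset": [0.4,0.06,0],"spin": 0},
    {"offset": [0,0,0],"spin": 0}
  ]
}}

```text
time: 13.88
ee_pos: [0.5372, 0.0337, 0.0226]
tool_rot: [[-0.989, -0.147, 0.0], [-0.147, 0.989, 0.0], [-0.0, -0.0, -1.0]]
contact_force: [-0.1, -0.4, 0.2]
gripper_width: -0.0002
finger_force: 0.0
```

```bash
python3 - <<'E'
from h import *
where()
for n in("scene","side"):
    f=cam(n,n+"2"); x,y,z=f.T
    st(f,"bar",(z>26)&(z<37)&(y>-46)&(y<-3)&(x>-40)&(x<72))
E
```

```text
t 13.88 F mm [-75.2 -22.8  22.6] yaw-F -179.98 q6 -13.8 f [-0.1 -0.4  0.2] w -0.2 ff 0.0
bar 125 [[-32.2, -42.6, 26.4], [-12.3, -40.9, 27.4], [21.7, -27.4, 32.4], [55.4, -15.0, 35.3], [57.0, -14.0, 36.2]]
bar 157 [[-39.4, -43.9, 26.4], [-36.8, -43.3, 26.9], [8.3, -35.3, 31.9], [53.5, -21.3, 35.6], [56.9, -18.7, 35.9]]
```

Call:
{"method": "apply_moves", "body": {
  "series": [
    {"offset": [0.2,0.03,0],"spin": 0},
    {"offset": [0.2,0.03,0],"spin": 0},
    {"offset": [0.2,0.03,0],"spin": 0},
    {"offset": [0.2,0.03,0],"spin": 0},
    {"offset": [0.2,0.03,0],"spin": 0},
    {"offset": [0.2,0.03,0],"spin": 0},
    {"offset": [0.1,0.015,0],"spin": 0},
    {"offset": [0,0,0],"spin": 0}
  ]
}}

```text
time: 14.98
ee_pos: [0.5499, 0.0356, 0.0226]
tool_rot: [[-0.989, -0.147, 0.0], [-0.147, 0.989, 0.0], [-0.0, -0.0, -1.0]]
contact_force: [-1.1, -0.4, 0.9]
gripper_width: -0.0001
finger_force: 0.4
```

Call:
{"method": "apply_moves", "body": {
  "series": [
    {"offset": [0.06,0.009,0],"spin": 0},
    {"offset": [0.06,0.009,0],"spin": 0},
    {"offset": [0,0,0],"spin": 0}
  ]
}}

```text
time: 15.35
ee_pos: [0.551, 0.0358, 0.0226]
tool_rot: [[-0.989, -0.147, 0.0], [-0.147, 0.989, 0.0], [-0.0, 0.0, -1.0]]
contact_force: [-0.4, -0.1, 0.3]
gripper_width: -0.0001
finger_force: 0.5
```

Continue in half-millimetre rows until the force rises.

Call:
{"method": "apply_moves", "body": {
  "series": [
    {"offset": [0.06,0.009,0],"spin": 0},
    {"offset": [0.06,0.009,0],"spin": 0},
    {"offset": [0,0,0],"spin": 0}
  ]
}}

```text
time: 15.72
ee_pos: [0.5522, 0.036, 0.0226]
tool_rot: [[-0.989, -0.147, 0.0], [-0.147, 0.989, 0.0], [-0.0, -0.0, -1.0]]
contact_force: [-1.9, 0.0, 0.3]
gripper_width: -0.0
finger_force: 0.4
```

```bash
python3 - <<'E'
from h import *
where()
for n in("scene","side"):
    f=cam(n,n+"3"); x,y,z=f.T
    st(f,"bar",(z>26)&(z<37)&(y>-46)&(y<-3)&(x>-40)&(x<76)); st(f,"blade",(z>40)&(z<70)&(y>-36)&(y<-12)&(x>60)&(x<90))
E
```

```text
t 15.72 F mm [-60.  -22.7  22.6] yaw-F -179.99 q6 -13.4 f [-1.9  0.   0.3] w -0.0 ff 0.4463045485317707
bar 138 [[-16.0, -42.2, 26.2], [5.8, -41.2, 26.6], [39.6, -26.8, 32.4], [74.2, -15.1, 35.8], [75.3, -14.0, 36.5]]
blade 32 [[70.9, -32.9, 41.9], [71.8, -32.3, 42.0], [74.0, -22.4, 56.0], [76.2, -14.3, 68.1], [76.7, -14.1, 68.3]]
bar 160 [[-34.8, -44.6, 26.4], [-29.3, -43.6, 26.8], [20.1, -35.1, 32.1], [67.7, -21.9, 35.7], [69.9, -20.4, 36.3]]
blade 16 [[71.8, -34.4, 44.6], [71.9, -34.3, 45.0], [73.0, -24.7, 56.7], [73.8, -14.5, 69.8], [73.9, -14.3, 70.0]]
```

Call:
{"method": "apply_moves", "body": {
  "series": [
    {"offset": [0.05,0.007,0],"spin": 0},
    {"offset": [0,0,0],"spin": 0}
  ]
}}

```text
time: 16.08
ee_pos: [0.5526, 0.036, 0.0226]
tool_rot: [[-0.989, -0.147, -0.0], [-0.147, 0.989, -0.0], [0.0, -0.0, -1.0]]
contact_force: [-0.5, -0.1, 0.5]
gripper_width: 0.0001
finger_force: 0.6
```

Call:
{"method": "apply_moves", "body": {
  "series": [
    {"offset": [0.05,0.007,0],"spin": 0},
    {"offset": [0,0,0],"spin": 0}
  ]
}}

```text
time: 16.32
ee_pos: [0.5531, 0.0361, 0.0226]
tool_rot: [[-0.989, -0.147, -0.0], [-0.147, 0.989, -0.0], [0.0, -0.0, -1.0]]
contact_force: [-1.9, 0.1, 0.3]
gripper_width: 0.0001
finger_force: 0.8
```

Call:
{"method": "apply_moves", "body": {
  "series": [
    {"offset": [0.05,0.007,0],"spin": 0},
    {"offset": [0,0,0],"spin": 0}
  ]
}}

```text
time: 16.58
ee_pos: [0.5531, 0.0361, 0.0225]
tool_rot: [[-0.989, -0.147, -0.001], [-0.147, 0.989, -0.0], [0.001, -0.0, -1.0]]
contact_force: [-4.7, -0.9, 2.6]
gripper_width: -0.0002
finger_force: 2.6
```

Call:
{"method": "apply_moves", "body": {
  "series": [
    {"offset": [0.05,0.007,0],"spin": 0},
    {"offset": [0,0,0],"spin": 0}
  ]
}}

```text
time: 16.82
ee_pos: [0.5531, 0.0361, 0.0225]
tool_rot: [[-0.989, -0.147, -0.002], [-0.147, 0.989, -0.0], [0.002, -0.0, -1.0]]
contact_force: [-8.2, -1.3, 5.8]
gripper_width: 0.0
finger_force: 3.7
```

Call:
{"method": "apply_moves", "body": {
  "series": [
    {"offset": [-0.5,-0.07,0],"spin": 0},
    {"offset": [-1.5,-0.23,0],"spin": 0},
    {"offset": [0,0,3],"spin": 0},
    {"offset": [0,0,5],"spin": 0},
    {"offset": [0,0,5],"spin": 0}
  ]
}}

```text
time: 17.45
ee_pos: [0.5332, 0.0332, 0.1539]
tool_rot: [[-0.989, -0.147, -0.0], [-0.147, 0.989, 0.0], [0.0, 0.0, -1.0]]
contact_force: [1.5, 0.1, -0.6]
gripper_width: -0.0004
finger_force: 0.0
```

Call:
{"method": "apply_moves", "body": {
  "series": [
    {"offset": [-0.4,-3,0],"spin": -10},
    {"offset": [-0.4,-3,0],"spin": -10},
    {"offset": [-0.4,-3,0],"spin": -10},
    {"offset": [-0.4,-3,0],"spin": -10},
    {"offset": [-0.4,-3,0],"spin": -10},
    {"offset": [-0.4,-3,0],"spin": -10},
    {"offset": [-0.4,-3,0],"spin": -10},
    {"offset": [-0.4,-3,0],"spin": -10},
    {"offset": [0,-2.3,0],"spin": -10},
    {"offset": [0,0,-3],"spin": 0},
    {"offset": [0,0,-2.75],"spin": 0},
    {"offset": [0,0,0],"spin": 0}
  ],
  "hand": 0
}}

```text
time: 18.95
ee_pos: [0.5006, -0.229, 0.0935]
tool_rot: [[-0.147, 0.989, -0.003], [0.989, 0.147, 0.002], [0.002, -0.003, -1.0]]
contact_force: [0.8, 0.7, 0.7]
gripper_width: 0.0854
finger_force: 0.0
```

```bash
python3 - <<'E'
from h import *
f=wrist("w7"); x,y,z=f.T
st(f,"knob",(z>100)&(z<140)&(y>-265)&(y<-225)&(x>-60)&(x<-15))
st(f,"knobtop",(z>122)&(z<140)&(y>-265)&(y<-225)&(x>-60)&(x<-15))
st(f,"hoodtip",(z>215)&(z<245)&(y>-305)&(y<-185)&(x>-60)&(x<0))
for n in("scene","side"):
    f=cam(n,n+"4"); x,y,z=f.T
    st(f,"bar",(z>26)&(z<37)&(y>-46)&(y<-3)&(x>-60)&(x<76)); st(f,"knob",(z>100)&(z<140)&(y>-265)&(y<-225)&(x>-50)&(x<-20))
E
```

```text
t 18.95 F mm [-150.1 -277.2   93.5] yaw-F 89.99 q6 48.2 f [0.8 0.7 0.7] w 85.4 ff 0.0
knob 0 
knobtop 0 
hoodtip 0 
bar 244 [[-45.8, -41.3, 26.3], [-44.3, -40.4, 26.9], [12.8, -27.3, 32.5], [73.4, -15.5, 35.9], [75.8, -13.9, 36.7]]
knob 54 [[-43.6, -255.5, 109.4], [-43.2, -254.3, 115.7], [-33.3, -240.6, 130.9], [-21.3, -233.4, 138.4], [-20.8, -233.2, 139.3]]
bar 195 [[-46.9, -45.5, 26.2], [-45.2, -43.2, 27.2], [11.7, -35.0, 32.0], [67.5, -22.1, 36.4], [70.1, -19.0, 36.9]]
knob 59 [[-42.8, -254.7, 107.0], [-42.6, -254.0, 113.1], [-31.2, -241.4, 127.9], [-20.6, -235.2, 137.6], [-20.4, -233.2, 139.2]]
```

View pics/w7.png

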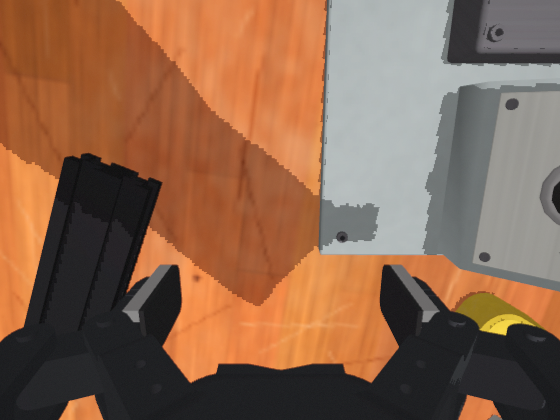

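Call:
{"method": "apply_moves", "body": {
  "series": [
    {"offset": [1.5,0.22,0],"spin": 0},
    {"offset": [1.5,0.22,0],"spin": 0},
    {"offset": [1.5,0.22,0],"spin": 0},
    {"offset": [0.9,0.13,0],"spin": 0},
    {"offset": [0.5,0.07,0],"spin": 0},
    {"offset": [0.4,0.06,0],"spin": 0},
    {"offset": [0,0,0],"spin": 0}
  ]
}}

```text
time: 19.98
ee_pos: [0.5629, -0.2199, 0.0933]
tool_rot: [[-0.147, 0.989, -0.006], [0.989, 0.147, 0.002], [0.003, -0.005, -1.0]]
contact_force: [-5.0, -0.4, -7.5]
gripper_width: 0.0852
finger_force: 0.0
```

```bash
python3 - <<'E'
from h import *
where()
s=[]
for n in("scene","side"):
    f=cam(n,n+"5"); im=cv2.imread(f"pics/{n}5.png"); x0,y0,w,h=(255,110,100,75) if n=="scene" else (215,140,100,75)
    s.append(cv2.resize(im[y0:y0+h,x0:x0+w],(400,300),interpolation=cv2.INTER_CUBIC))
cv2.imwrite("pics/c5.png",np.hstack(s))
E
```

```text
t 19.98 F mm [ -87.1 -277.4   93.3] yaw-F 89.98 q6 52.3 f [-5.  -0.4 -7.5] w 85.2 ff 0.0
```

View pics/c5.png

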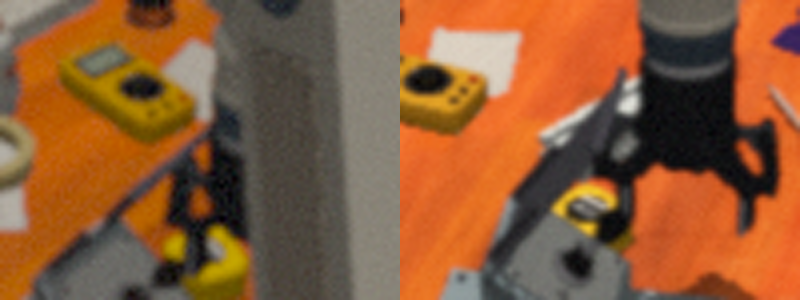

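Call:
{"method": "apply_moves", "body": {
  "series": [
    {"offset": [-1,-0.15,0],"spin": 0},
    {"offset": [0,0,-1.5],"spin": 0},
    {"offset": [0.5,0.075,0],"spin": 0},
    {"offset": [0.4,0.06,0],"spin": 0},
    {"offset": [0,0,0],"spin": 0}
  ]
}}

```text
time: 20.7
ee_pos: [0.5648, -0.2207, 0.0802]
tool_rot: [[-0.148, 0.989, 0.001], [0.989, 0.148, -0.0], [-0.0, 0.0, -1.0]]
contact_force: [0.1, -1.0, 0.1]
gripper_width: 0.0855
finger_force: 0.0
```

```bash
python3 - <<'E'
from h import *
where()
E
```

```text
t 20.7 F mm [ -85.3 -278.5   80.2] yaw-F 90.03 q6 52.2 f [ 0.1 -1.   0.1] w 85.5 ff 0.0
```

Call:
{"method": "apply_moves", "body": {
  "series": [
    {"offset": [-0.06,0.4,0],"spin": 0},
    {"offset": [-0.06,0.4,0],"spin": 0},
    {"offset": [-0.06,0.4,0],"spin": 0},
    {"offset": [-0.06,0.4,0],"spin": 0},
    {"offset": [0,0,0],"spin": 0}
  ]
}}

```text
time: 21.32
ee_pos: [0.562, -0.2047, 0.0804]
tool_rot: [[-0.147, 0.989, 0.001], [0.989, 0.147, -0.001], [-0.001, 0.001, -1.0]]
contact_force: [1.7, -3.9, 1.7]
gripper_width: 0.0854
finger_force: 0.0
```

Call:
{"method": "apply_moves", "body": {
  "series": [
    {"offset": [-0.06,0.4,0],"spin": 0},
    {"offset": [-0.06,0.4,0],"spin": 0},
    {"offset": [-0.03,0.2,0],"spin": 0},
    {"offset": [0,0,0],"spin": 0}
  ]
}}

```text
time: 21.82
ee_pos: [0.5606, -0.1957, 0.0804]
tool_rot: [[-0.146, 0.989, 0.001], [0.989, 0.146, -0.002], [-0.002, 0.001, -1.0]]
contact_force: [1.3, -7.5, 0.9]
gripper_width: 0.0854
finger_force: 3.4
```

```bash
python3 - <<'E'
from h import *
where()
for n in("scene","side"):
    f=cam(n,n+"6");x,y,z=f.T; st(f,"jaw",(z>38)&(z<48)&(y>-80)&(y<-35)&(x>-30)&(x<32))
    st(f,"knob",(z>95)&(z<140)&(y>-265)&(y<-205)&(x>-28)&(x<-15))
E
```

```text
t 21.82 F mm [ -85.8 -253.2   80.4] yaw-F 89.96 q6 54.3 f [ 1.3 -7.5  0.9] w 85.4 ff 3.449637293815613
jaw 108 [[-25.5, -76.8, 38.4], [-23.9, -72.3, 38.8], [1.8, -57.5, 43.5], [27.8, -48.3, 47.1], [29.1, -47.4, 47.4]]
knob 14 [[-27.9, -248.5, 101.1], [-27.6, -248.3, 104.2], [-23.1, -223.7, 129.2], [-17.9, -218.6, 137.9], [-16.9, -218.5, 138.3]]
jaw 115 [[-25.5, -73.9, 38.2], [-24.4, -71.7, 38.5], [-0.2, -57.5, 43.3], [27.0, -47.3, 46.7], [28.5, -45.6, 47.2]]
knob 26 [[-27.9, -247.1, 106.8], [-27.9, -246.9, 108.8], [-23.7, -226.6, 124.9], [-16.1, -219.8, 138.6], [-15.5, -217.7, 139.1]]
```

Call:
{"method": "apply_moves", "body": {
  "series": [
    {"offset": [-0.06,0.4,0],"spin": 0},
    {"offset": [-0.03,0.2,0],"spin": 0},
    {"offset": [0,0,0],"spin": 0}
  ]
}}

```text
time: 22.3
ee_pos: [0.5599, -0.1903, 0.0803]
tool_rot: [[-0.146, 0.989, 0.001], [0.989, 0.146, -0.003], [-0.003, 0.001, -1.0]]
contact_force: [2.3, -11.2, 0.7]
gripper_width: 0.0854
finger_force: 4.6
```

Call:
{"method": "apply_moves", "body": {
  "series": [
    {"offset": [-0.04,0.25,0],"spin": 0},
    {"offset": [0,0,0],"spin": 0},
    {"offset": [0,0,0],"spin": 0}
  ]
}}

```text
time: 22.68
ee_pos: [0.5594, -0.1882, 0.0802]
tool_rot: [[-0.145, 0.989, 0.001], [0.989, 0.145, -0.003], [-0.003, 0.0, -1.0]]
contact_force: [2.1, -11.7, -0.9]
gripper_width: 0.0854
finger_force: 4.9
```

```bash
python3 - <<'E'
from h import *
where()
for n in("scene","side"):
    f=cam(n,n+"7");x,y,z=f.T; st(f,"jaw",(z>38)&(z<48)&(y>-80)&(y<-30)&(x>-30)&(x<32))
    st(f,"knob",(z>95)&(z<140)&(y>-265)&(y<-205)&(x>-28)&(x<-15))
E
```

```text
t 22.68 F mm [ -85.8 -245.5   80.2] yaw-F 89.9 q6 55.0 f [  2.1 -11.7  -0.9] w 85.4 ff 4.939404688775539
jaw 104 [[-24.7, -72.8, 38.2], [-24.1, -63.1, 38.5], [2.6, -50.0, 43.4], [27.5, -40.7, 47.9], [30.1, -35.3, 48.0]]
knob 15 [[-27.7, -238.8, 119.4], [-27.6, -237.9, 119.5], [-24.8, -218.1, 130.0], [-16.6, -210.1, 134.9], [-15.6, -209.0, 135.4]]
jaw 116 [[-25.2, -67.5, 38.1], [-24.3, -62.8, 38.5], [1.2, -49.9, 43.0], [27.4, -39.8, 47.3], [29.3, -36.3, 47.8]]
knob 23 [[-27.7, -237.5, 97.8], [-27.3, -233.8, 103.2], [-22.8, -218.8, 122.8], [-16.9, -213.2, 135.5], [-15.9, -212.0, 136.9]]
```

Call:
{"method": "apply_moves", "body": {
  "series": [
    {"offset": [0,0,0],"spin": 0},
    {"offset": [0,0,0],"spin": 0},
    {"offset": [0,0,0],"spin": 0},
    {"offset": [0,0,0],"spin": 0},
    {"offset": [0,0,0],"spin": 0},
    {"offset": [0,0,0],"spin": 0},
    {"offset": [0,0,0],"spin": 0},
    {"offset": [0,0,0],"spin": 0},
    {"offset": [0,0,0],"spin": 0},
    {"offset": [0,0,0],"spin": 0},
    {"offset": [0,0,0],"spin": 0},
    {"offset": [0,0,0],"spin": 0}
  ]
}}

```text
time: 24.28
ee_pos: [0.5594, -0.188, 0.0802]
tool_rot: [[-0.145, 0.989, 0.001], [0.989, 0.145, -0.003], [-0.003, 0.0, -1.0]]
contact_force: [2.2, -10.2, -1.4]
gripper_width: 0.0856
finger_force: 4.6
```

Call:
{"method": "apply_moves", "body": {
  "series": [
    {"offset": [0,0,0],"spin": 0},
    {"offset": [0,0,0],"spin": 0},
    {"offset": [0,0,0],"spin": 0},
    {"offset": [0,0,0],"spin": 0},
    {"offset": [0,0,0],"spin": 0},
    {"offset": [0,0,0],"spin": 0},
    {"offset": [0,0,0],"spin": 0},
    {"offset": [0,0,0],"spin": 0}
  ]
}}

```text
time: 25.28
ee_pos: [0.5594, -0.188, 0.0802]
tool_rot: [[-0.145, 0.989, 0.001], [0.989, 0.145, -0.003], [-0.003, 0.0, -1.0]]
contact_force: [1.5, -11.4, -0.8]
gripper_width: 0.0854
finger_force: 4.6
```

```bash
python3 - <<'E'
from h import *
where()
for n in("scene","side"):
    f=cam(n,n+"8");x,y,z=f.T; st(f,"jaw",(z>38)&(z<48)&(y>-80)&(y<-30)&(x>-30)&(x<32)); st(f,"bar",(z>28)&(z<36)&(y>-50)&(y<0)&(x>-60)&(x<76))
    st(f,"knob",(z>95)&(z<140)&(y>-265)&(y<-205)&(x>-28)&(x<-15))
E
```

```text
t 25.27 F mm [ -85.8 -245.4   80.2] yaw-F 89.9 q6 55.0 f [  1.5 -11.4  -0.8] w 85.4 ff 4.644869975745678
jaw 106 [[-26.3, -67.4, 38.1], [-25.1, -59.2, 39.0], [2.1, -46.8, 43.7], [29.6, -37.3, 46.6], [30.5, -36.6, 47.0]]
bar 212 [[-47.2, -44.6, 28.4], [-44.9, -40.4, 29.0], [12.8, -26.5, 32.7], [74.2, -14.6, 35.6], [75.5, -13.3, 35.9]]
knob 17 [[-27.3, -237.7, 109.3], [-27.1, -237.4, 112.0], [-23.2, -217.2, 126.3], [-17.7, -210.3, 137.4], [-17.7, -210.3, 139.1]]
jaw 112 [[-25.9, -73.2, 38.2], [-25.1, -62.6, 38.5], [-0.0, -48.6, 43.4], [27.2, -38.1, 47.5], [28.3, -36.9, 47.9]]
bar 159 [[-46.3, -44.9, 28.1], [-43.8, -41.7, 28.4], [10.9, -34.1, 32.2], [68.8, -20.9, 35.5], [72.8, -19.6, 35.9]]
knob 23 [[-26.9, -236.0, 99.8], [-26.4, -235.4, 104.0], [-22.4, -219.2, 123.9], [-16.0, -213.8, 138.3], [-15.6, -213.2, 139.4]]
```

```bash
cat > trk.py <<'E'
from h import *
def trk(n,ta,tb,fp,r=6):
    """shift of patch round F point fp (mm), between saved frames, along F axes in mm (height kept)"""
    d=np.load(n+"0.npz"); V=d["view"]; h=420; fl=h/2/np.tan(np.radians(d["vertical_fov"])/2)
    def pr(p):
        q=V@np.append(toW(np.array(p)/1000),1); return np.array([d["cx"]+fl*q[0]/-q[2], d["cy"]-fl*q[1]/-q[2]])
    u=pr(fp); J=np.stack([pr(np.add(fp,[1,0,0]))-u,pr(np.add(fp,[0,1,0]))-u],1)
    A,B=[cv2.GaussianBlur(cv2.cvtColor(cv2.imread(f"pics/{n}{t}.png"),cv2.COLOR_BGR2GRAY),(0,0),.8).astype(np.float32) for t in(ta,tb)]
    c=np.round(u).astype(int); best=None; K=8
    t=cv2.resize(A[c[1]-r:c[1]+r+1,c[0]-r:c[0]+r+1],None,fx=K,fy=K,interpolation=cv2.INTER_CUBIC)
    R=r+14; w=cv2.resize(B[c[1]-R:c[1]+R+1,c[0]-R:c[0]+R+1],None,fx=K,fy=K,interpolation=cv2.INTER_CUBIC)
    m=cv2.matchTemplate(w,t,cv2.TM_CCOEFF_NORMED); _,mv,_,ml=cv2.minMaxLoc(m); s=(np.array(ml)/K)-(R-r)
    print(n,ta,tb,fp,"px",u.round(),"shift mm",np.linalg.solve(J,s).round(1),"score",round(mv,3))
E
python3 - <<'E'
from trk import *
for n in("scene","side"):
    trk(n,4,6,(2,-64,44)); trk(n,4,7,(2,-64,44)); trk(n,4,8,(2,-64,44)); trk(n,7,8,(2,-50,44))
    trk(n,4,8,(-45,-40,32)); trk(n,4,8,(0,-151,48)); trk(n,4,8,(-100,15,56))
E
```

```text
scene 4 6 (2, -64, 44) px [254. 223.] shift mm [0.6 2.4] score 0.981
scene 4 7 (2, -64, 44) px [254. 223.] shift mm [1.  7.4] score 0.75
scene 4 8 (2, -64, 44) px [254. 223.] shift mm [0.9 9.4] score 0.761
scene 7 8 (2, -50, 44) px [251. 226.] shift mm [-0.1  1.9] score 0.988
scene 4 8 (-45, -40, 32) px [261. 237.] shift mm [-0.4  2.9] score 0.969
scene 4 8 (0, -151, 48) px [271. 207.] shift mm [ 1.7 -0.2] score 0.929
scene 4 8 (-100, 15, 56) px [264. 252.] shift mm [-0.  0.] score 0.999
side 4 6 (2, -64, 44) px [246. 252.] shift mm [0.4 3.3] score 0.985
side 4 7 (2, -64, 44) px [246. 252.] shift mm [0.6 7.6] score 0.837
side 4 8 (2, -64, 44) px [246. 252.] shift mm [1.2 9.9] score 0.848
side 7 8 (2, -50, 44) px [245. 256.] shift mm [0.3 2.2] score 0.987
side 4 8 (-45, -40, 32) px [260. 263.] shift mm [0.9 1.2] score 0.943
side 4 8 (0, -151, 48) px [252. 232.] shift mm [0.4 0.1] score 0.985
side 4 8 (-100, 15, 56) px [275. 273.] shift mm [-0.  0.] score 0.999
```

```bash
python3 - <<'E'
from trk import *
cam("scene","scene9");cam("side","side9")
for n in("scene","side"):
    trk(n,5,6,(2,-62,44),4);trk(n,4,6,(2,-62,44),4); trk(n,6,7,(2,-59,44),4); trk(n,7,8,(2,-50,44),4); trk(n,8,9,(2,-50,44)); 
    for x in(-48,-40,40,60): trk(n,4,8,(x,-40,32),4)
E
```

```text
scene 5 6 (2, -62, 44) px [253. 224.] shift mm [0.9 2.6] score 0.988
scene 4 6 (2, -62, 44) px [253. 224.] shift mm [0.9 2.6] score 0.988
scene 6 7 (2, -59, 44) px [253. 224.] shift mm [-17.8  55.5] score 0.953
scene 7 8 (2, -50, 44) px [251. 226.] shift mm [0.9 2. ] score 0.991
scene 8 9 (2, -50, 44) px [251. 226.] shift mm [-0.  0.] score 0.997
scene 4 8 (-48, -40, 32) px [262. 238.] shift mm [-0.6  2.1] score 0.961
scene 4 8 (-40, -40, 32) px [260. 237.] shift mm [-0.1  3.2] score 0.981
scene 4 8 (40, -40, 32) px [240. 225.] shift mm [-59.8   5.2] score 0.986
scene 4 8 (60, -40, 32) px [235. 223.] shift mm [-0.1  1.3] score 0.992
side 5 6 (2, -62, 44) px [246. 253.] shift mm [0.3 3.8] score 0.998
side 4 6 (2, -62, 44) px [246. 253.] shift mm [0.3 3.8] score 0.998
side 6 7 (2, -59, 44) px [245. 254.] shift mm [0.3 5.4] score 0.939
side 7 8 (2, -50, 44) px [245. 256.] shift mm [-0.5  2. ] score 0.986
side 8 9 (2, -50, 44) px [245. 256.] shift mm [-0.  0.] score 0.999
side 4 8 (-48, -40, 32) px [261. 263.] shift mm [-0.5  0.4] score 0.948
side 4 8 (-40, -40, 32) px [258. 263.] shift mm [0.8 1.7] score 0.97
side 4 8 (40, -40, 32) px [232. 259.] shift mm [0.4 1.6] score 0.988
side 4 8 (60, -40, 32) px [225. 258.] shift mm [0.1 1.1] score 0.988
```

Call:
{"method": "apply_moves", "body": {
  "series": [
    {"offset": [0.1,-0.7,0],"spin": 0},
    {"offset": [0.12,-0.8,0],"spin": 0},
    {"offset": [0.12,-0.8,0],"spin": 0},
    {"offset": [0.1,-0.7,0],"spin": 0},
    {"offset": [-2,-0.3,0],"spin": 0},
    {"offset": [-4,-0.6,0],"spin": 0},
    {"offset": [0,0,4],"spin": 0},
    {"offset": [0,0,5],"spin": 0},
    {"offset": [0,0,5],"spin": 0},
    {"offset": [0,0,3],"spin": 0}
  ]
}}

```text
time: 26.72
ee_pos: [0.5036, -0.2253, 0.2526]
tool_rot: [[-0.148, 0.989, 0.002], [0.989, 0.148, -0.001], [-0.001, 0.002, -1.0]]
contact_force: [-0.3, -0.1, 0.0]
gripper_width: 0.0858
finger_force: 0.0
```

Call:
{"method": "apply_moves", "body": {
  "series": [
    {"offset": [1.6,2.4,0],"spin": 10},
    {"offset": [1.6,2.4,0],"spin": 10},
    {"offset": [1.6,2.4,0],"spin": 10},
    {"offset": [1.6,2.4,0],"spin": 10},
    {"offset": [1.6,2.4,0],"spin": 10},
    {"offset": [1.6,2.4,0],"spin": 10},
    {"offset": [1.6,2.4,0],"spin": 10},
    {"offset": [1.6,2.4,0],"spin": 10},
    {"offset": [1.6,2.4,0],"spin": 10},
    {"offset": [1.5,2,-2],"spin": 0},
    {"offset": [0,0,-3],"spin": 0},
    {"offset": [0,0,0],"spin": 0}
  ],
  "hand": 0.55
}}

```text
time: 28.22
ee_pos: [0.6611, 0.0113, 0.1964]
tool_rot: [[-0.99, -0.144, -0.006], [-0.144, 0.99, 0.001], [0.006, 0.002, -1.0]]
contact_force: [-0.5, -1.3, 0.3]
gripper_width: 0.0387
finger_force: 0.0
```

```bash
python3 - <<'E'
from h import *
f=wrist("w10");x,y,z=f.T
st(f,"jaw",(z>40)&(z<47)&(y>-80)&(y<-30)&(x>-22)&(x<26)); st(f,"bar",(z>29)&(z<34)&(y>-50)&(y<2)&(x>-60)&(x<70))
for b in(-45,-35,40,55): st(f,"bar@%d"%b,(z>30)&(z<34)&(y>-50)&(y<2)&(abs(x-b)<4))
st(f,"blade",(z>36)&(z<70)&(y>-36)&(y<-8)&(x>60)&(x<90))
st(f,"rod",(z>65)&(z<90)&(y>-80)&(y<-55)&(x<66)&(x>15)); st(f,"fence",(z>54)&(z<58)&(y>-6)&(y<35)&(x<50)&(x>-60))
E
```

```text
t 28.23 F mm [ 44.1 -63.1 196.4] yaw-F -180.16 q6 -14.6 f [-0.5 -1.3  0.3] w 38.7 ff 0.0
jaw 1277 [[-21.6, -60.5, 40.4], [-20.8, -60.4, 40.8], [1.1, -50.2, 43.3], [24.5, -40.8, 45.5], [25.6, -40.2, 46.8]]
bar 4161 [[-48.1, -39.9, 29.5], [-45.6, -39.0, 30.2], [5.8, -19.6, 31.7], [66.0, -0.3, 33.1], [69.2, 0.2, 33.6]]
bar@-45 295 [[-48.2, -39.5, 30.1], [-48.1, -38.9, 30.5], [-44.8, -19.5, 31.8], [-41.4, -0.0, 33.4], [-41.4, 0.2, 33.7]]
bar@-35 312 [[-39.0, -39.4, 30.2], [-39.0, -38.6, 30.3], [-34.9, -19.3, 31.7], [-31.5, -0.8, 33.0], [-31.4, 0.2, 33.4]]
bar@40 273 [[36.0, -39.9, 30.2], [36.1, -39.7, 30.6], [39.8, -20.3, 31.7], [43.9, -0.7, 32.9], [44.0, -0.0, 33.2]]
bar@55 245 [[51.1, -39.8, 30.0], [51.4, -39.3, 30.2], [55.2, -19.8, 31.6], [58.6, -0.5, 33.1], [58.9, -0.0, 33.5]]
blade 373 [[71.0, -36.0, 36.3], [71.1, -35.3, 36.9], [71.5, -22.6, 53.9], [72.0, -9.6, 68.8], [72.4, -8.8, 69.8]]
rod 661 [[19.3, -71.8, 70.4], [19.5, -70.7, 74.6], [39.8, -66.4, 78.4], [64.2, -62.4, 80.9], [65.7, -60.0, 81.7]]
fence 3155 [[-59.4, -0.2, 54.1], [-57.1, 0.3, 54.3], [-11.1, 19.6, 55.7], [41.7, 29.0, 57.0], [49.2, 29.7, 57.4]]
```

View pics/w10.png

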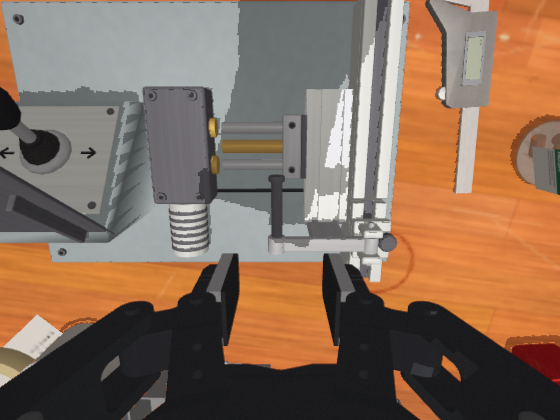

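Call:
{"method": "apply_moves", "body": {
  "series": [
    {"offset": [0.28,-0.25,-3],"spin": 0},
    {"offset": [0,0,-4],"spin": 0},
    {"offset": [0,0,-3.5],"spin": 0},
    {"offset": [0,0,-2.4],"spin": 0},
    {"offset": [0,0,-1.4],"spin": 0},
    {"offset": [0,0,0],"spin": 0}
  ]
}}

```text
time: 29.02
ee_pos: [0.6651, 0.008, 0.0571]
tool_rot: [[-0.989, -0.146, -0.0], [-0.146, 0.989, 0.0], [0.0, 0.0, -1.0]]
contact_force: [-0.2, 0.3, -0.3]
gripper_width: 0.0388
finger_force: 0.0
```

```bash
python3 - <<'E'
from h import *
where()
c,sn=np.cos(F[2]),np.sin(F[2])
r=78; a=0; prev=np.array([12-r,75.]); tot=np.zeros(3)
for b in np.linspace(a,1.72,21)[1:]:
    q=np.array([12-r*np.cos(b),75+r*np.sin(b)]); d=q-prev; 
    w=np.array([-sn*d[0],c*d[0],d[1]])/10; t=np.round(tot+w,2)-np.round(tot,2); tot+=w; print(t.round(2).tolist(),end=" "); prev=q
E
```

```text
t 29.02 F mm [ 47.6 -67.   57.1] yaw-F -180.06 q6 -14.9 f [-0.2  0.3 -0.3] w 38.8 ff 0.0
[-0.0, 0.03, 0.67] [-0.02, 0.08, 0.66] [-0.02, 0.15, 0.66] [-0.03, 0.19, 0.64] [-0.03, 0.25, 0.62] [-0.05, 0.3, 0.6] [-0.05, 0.36, 0.57] [-0.06, 0.4, 0.53] [-0.07, 0.44, 0.5] [-0.07, 0.48, 0.46] [-0.08, 0.52, 0.42] [-0.08, 0.56, 0.36] [-0.09, 0.58, 0.32] [-0.09, 0.61, 0.27] [-0.09, 0.63, 0.21] [-0.1, 0.64, 0.16] [-0.09, 0.66, 0.1] [-0.1, 0.66, 0.05] [-0.1, 0.66, -0.02] [-0.1, 0.66, -0.07]
```

Call:
{"method": "apply_moves", "body": {
  "series": [
    {"offset": [0,0.1,-0.3],"spin": 0},
    {"offset": [0,0,-0.2],"spin": 0},
    {"offset": [0,0,0],"spin": 0}
  ]
}}

```text
time: 29.4
ee_pos: [0.6653, 0.0093, 0.0525]
tool_rot: [[-0.989, -0.147, 0.001], [-0.147, 0.989, -0.0], [-0.001, -0.0, -1.0]]
contact_force: [0.7, -1.0, 0.3]
gripper_width: 0.0386
finger_force: 0.0
```

Call:
{"method": "apply_moves", "body": {
  "series": [
    {"offset": [0,0,0],"spin": 0},
    {"offset": [0,0,0],"spin": 0},
    {"offset": [0,0,0],"spin": 0},
    {"offset": [0,0,0],"spin": 0},
    {"offset": [0,0,0],"spin": 0}
  ],
  "hand": 1,
  "force": 20
}}

```text
time: 30.02
ee_pos: [0.6653, 0.0088, 0.0523]
tool_rot: [[-0.989, -0.147, 0.0], [-0.147, 0.989, -0.001], [-0.0, -0.001, -1.0]]
contact_force: [-0.2, -4.8, 3.0]
gripper_width: 0.0077
finger_force: 19.8
```

Call:
{"method": "apply_moves", "body": {
  "series": [
    {"offset": [0,0.03,0.67],"spin": 0},
    {"offset": [-0.02,0.08,0.66],"spin": 0},
    {"offset": [-0.02,0.15,0.66],"spin": 0},
    {"offset": [-0.03,0.19,0.64],"spin": 0},
    {"offset": [-0.03,0.25,0.62],"spin": 0},
    {"offset": [-0.05,0.3,0.6],"spin": 0},
    {"offset": [-0.05,0.36,0.57],"spin": 0},
    {"offset": [-0.06,0.4,0.53],"spin": 0}
  ]
}}

```text
time: 31.02
ee_pos: [0.6629, 0.0251, 0.1025]
tool_rot: [[-0.989, -0.146, 0.001], [-0.146, 0.989, -0.003], [-0.001, -0.004, -1.0]]
contact_force: [-1.2, -12.3, 5.7]
gripper_width: 0.0081
finger_force: 19.6
```

Call:
{"method": "apply_moves", "body": {
  "series": [
    {"offset": [-0.07,0.42,0.5],"spin": 0},
    {"offset": [-0.07,0.46,0.46],"spin": 0},
    {"offset": [-0.08,0.5,0.42],"spin": 0},
    {"offset": [-0.08,0.56,0.36],"spin": 0},
    {"offset": [-0.09,0.58,0.32],"spin": 0},
    {"offset": [-0.09,0.61,0.27],"spin": 0}
  ]
}}

```text
time: 31.78
ee_pos: [0.6584, 0.057, 0.1269]
tool_rot: [[-0.989, -0.146, 0.003], [-0.146, 0.989, -0.002], [-0.003, -0.003, -1.0]]
contact_force: [-1.7, -7.0, 8.3]
gripper_width: 0.0082
finger_force: 19.9
```

Call:
{"method": "apply_moves", "body": {
  "series": [
    {"offset": [-0.09,0.63,0.21],"spin": 0},
    {"offset": [-0.1,0.64,0.16],"spin": 0},
    {"offset": [-0.09,0.66,0.1],"spin": 0},
    {"offset": [-0.1,0.66,0.05],"spin": 0},
    {"offset": [-0.1,0.66,-0.02],"spin": 0},
    {"offset": [-0.1,0.66,-0.07],"spin": 0},
    {"offset": [0,0,0],"spin": 0}
  ]
}}

```text
time: 32.65
ee_pos: [0.652, 0.0983, 0.1292]
tool_rot: [[-0.989, -0.148, 0.0], [-0.148, 0.989, 0.001], [-0.001, 0.001, -1.0]]
contact_force: [1.7, 1.1, 4.4]
gripper_width: 0.0082
finger_force: 20.5
```

```bash
python3 - <<'E'
from h import *
f=wrist("w11");x,y,z=f.T
st(f,"rod",(z>135)&(z<162)&(y>0)&(y<50)&(x>18)&(x<33)); st(f,"bar",(z>29)&(z<34)&(y>-50)&(y<2)&(x>-60)&(x<80))
E
```

```text
t 32.65 F mm [ 47.9  24.2 129.2] yaw-F -179.94 q6 -7.3 f [1.7 1.1 4.4] w 8.2 ff 20.518637895584106
rod 1103 [[19.2, 18.0, 146.6], [19.5, 18.8, 148.6], [23.0, 24.3, 155.5], [32.5, 29.5, 158.3], [32.9, 30.3, 158.8]]
bar 6314 [[-48.4, -40.2, 29.7], [-46.0, -39.6, 30.3], [4.9, -21.6, 31.6], [66.6, -3.4, 33.0], [70.4, -2.8, 33.5]]
```

Call:
{"method": "apply_moves", "body": {
  "series": [
    {"offset": [-0.05,0.35,-0.06],"spin": 0},
    {"offset": [-0.05,0.35,-0.08],"spin": 0},
    {"offset": [0,0,0],"spin": 0}
  ]
}}

```text
time: 33.08
ee_pos: [0.6511, 0.1045, 0.1277]
tool_rot: [[-0.989, -0.147, 0.0], [-0.147, 0.989, 0.0], [-0.0, 0.0, -1.0]]
contact_force: [2.0, 0.0, 2.8]
gripper_width: 0.0079
finger_force: 20.5
```

Call:
{"method": "apply_moves", "body": {
  "series": [
    {"offset": [0,0,0],"spin": 0},
    {"offset": [0,0,0],"spin": 0},
    {"offset": [0,0,0],"spin": 0},
    {"offset": [0,0,1],"spin": 0},
    {"offset": [0,0,3],"spin": 0},
    {"offset": [0,0,5],"spin": 0},
    {"offset": [0,0,3],"spin": 0},
    {"offset": [0,0,0],"spin": 0}
  ],
  "hand": 0.5
}}

```text
time: 34.08
ee_pos: [0.6518, 0.1043, 0.2513]
tool_rot: [[-0.989, -0.147, 0.005], [-0.147, 0.989, 0.0], [-0.005, -0.001, -1.0]]
contact_force: [0.4, 0.6, 0.4]
gripper_width: 0.043
finger_force: 0.0
```

```bash
python3 - <<'E'
from h import *
f=wrist("w12");x,y,z=f.T
st(f,"rod",(z>135)&(z<162)&(y>0)&(y<50)&(x>18)&(x<66)); st(f,"bar",(z>29)&(z<34)&(y>-50)&(y<2)&(x>-60)&(x<80))
st(f,"bladeface",(z>100)&(z<132)&(y>-60)&(y<10)&(x>60)&(x<90)); st(f,"jaw",(z>40)&(z<47)&(y>-80)&(y<-30)&(x>-22)&(x<26))
st(f,"knob",(z>100)&(z<140)&(y>-265)&(y<-205)&(x>-60)&(x<-15))
f=cam("side","side13");x,y,z=f.T; st(f,"knob",(z>95)&(z<140)&(y>-270)&(y<-205)&(x>-45)&(x<-15))
E
```

```text
t 34.08 F mm [ 48.6  30.2 251.3] yaw-F -179.99 q6 -6.7 f [0.4 0.6 0.4] w 43.0 ff 0.0
rod 736 [[19.5, 24.9, 147.9], [19.7, 26.3, 151.6], [40.0, 30.6, 154.2], [64.4, 34.9, 156.6], [65.7, 36.4, 157.3]]
bar 2896 [[-48.2, -40.1, 29.5], [-45.4, -39.5, 30.2], [7.4, -21.1, 31.6], [67.3, -2.9, 33.1], [70.7, -2.2, 33.7]]
bladeface 986 [[71.0, -36.5, 101.6], [71.1, -33.6, 104.7], [71.9, -8.8, 125.5], [82.3, 8.6, 131.5], [82.9, 9.5, 131.9]]
jaw 962 [[-21.1, -60.8, 40.2], [-20.1, -60.1, 40.5], [1.5, -49.9, 43.3], [24.7, -40.5, 45.7], [25.9, -40.0, 46.8]]
knob 0 
knob 64 [[-44.1, -246.0, 101.8], [-43.6, -245.4, 105.7], [-31.4, -233.9, 128.3], [-18.1, -228.3, 138.5], [-16.9, -227.1, 139.0]]
```

```bash
python3 - <<'E'
from trk import *
f=cam("scene","scene13");x,y,z=f.T; st(f,"knob",(z>95)&(z<140)&(y>-270)&(y<-205)&(x>-45)&(x<-15))
for n in("scene","side"):
    trk(n,0,13,(-35,-245,130),5);trk(n,4,13,(-35,-245,130),5)
    f=toF(np.load(n+"0.npz")["W"].reshape(-1,3))*1000;x,y,z=f.T; st(f,"knob0",(z>95)&(z<140)&(y>-270)&(y<-205)&(x>-45)&(x<-15))
a=cv2.imread("pics/scene13.png")[150:210,250:330];b=cv2.imread("pics/side13.png")[185:245,215:295]
cv2.imwrite("pics/k13.png",np.hstack([cv2.resize(i,(400,300),interpolation=cv2.INTER_CUBIC) for i in(a,b)]))
E
```

```text
knob 0 
scene 0 13 (-35, -245, 130) px [297. 177.] shift mm [-15.3  51. ] score 0.753
scene 4 13 (-35, -245, 130) px [297. 177.] shift mm [-15.3  51. ] score 0.764
knob0 61 [[-42.9, -258.0, 99.4], [-41.3, -252.9, 107.5], [-31.6, -241.3, 128.3], [-16.8, -233.4, 136.8], [-15.4, -233.3, 138.4]]
side 0 13 (-35, -245, 130) px [269. 195.] shift mm [-0.2  5.2] score 0.976
side 4 13 (-35, -245, 130) px [269. 195.] shift mm [-0.2  5.2] score 0.974
knob0 68 [[-42.9, -258.1, 100.8], [-42.5, -254.3, 104.0], [-31.0, -241.7, 126.6], [-16.5, -235.2, 136.2], [-16.3, -234.3, 137.7]]
```

View pics/k13.png

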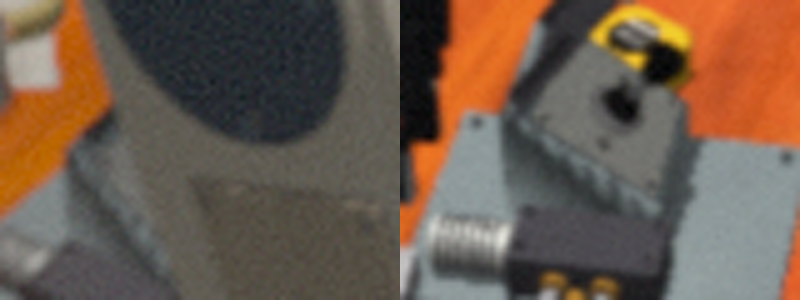

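```bash
python3 -c "
from plant import bot; print(bot.finish_job())"
```

```text
the job is handed in; nothing more can be done
None
```

I handed the job in at about 34 s on the robot's clock. The last images show the bar clamped flush to the fence with its end at the gauged plane, and the leaf up at about 1.8 rad. The stick looks sprung back to 0.07–0.1 rad (limit 0.12), which is the least certain reading. No verdict came back when I handed it in.

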